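Stack the key-blank trays on their dock and latch them

TASK

Stack the two key-blank trays on the grey dock: the blue tray first, then the red one on top of it, each turned so that its notch drops over the yellow key below and it sits fully home. Then swing the dock's red latch arm all the way in over the top tray. Keep the trays level while you carry them, and leave the bottle, padlock, screwdriver and carton where they are.

Things in the scene. Friction and masses are not known exactly. Their poses are not given: they have to be found in the camera images.
- dock: grey fixed dock, a shallow pan 140 (x) x 130 (y) mm outside, rim at z = 30 mm, mouth 130 x 120 mm, 10 mm deep, 5 mm walls. Origin: centre of its underside on the table, z up, x towards the side with its yellow key, like the trays' (mid +x wall, 12 mm above the rim). A 16 mm steel post stands at x = 0, y = -92 mm and carries the latch
- dock_seat (a point): in the dock, 22 mm above its underside: where the origin of the blue tray lies when fully home, with the tray's x along the dock's x
- tray_blue: blue open key-blank tray 140 (x) x 130 (y) mm, about 0.35 kg. Origin: centre of its underside, z up, x towards the side with its yellow key. A foot 125 x 115 mm, 8 mm deep, drops into the mouth (130 x 120 mm) of the item below; the 5 mm walls start at z = 8 mm, rest on the rim below and end in a rim at z = 60 mm. Inner floor at z = 12 mm; flat blanks lie on it (no obstacle)
- tray_blue_seat (a point): in the blue tray at z = 52 mm over its origin: where the origin of the red tray lies when fully home, with both trays' x the same way
- tray_blue_key (a point): centre of the top of the blue tray's yellow key, 24 mm wide (y), 5 mm thick, standing 12 mm above the rim in the middle of the +x wall. Right below, the bottom edge of the same wall has a notch 28 mm wide, z = 8 to 22 mm, that takes the key of the item below; turned another way the tray stays some 12 mm too high
- tray_blue_grip (a point): middle of the top edge of the blue tray's black cross bar, the place to grip it from above: 12 mm thick (x), spanning the tray along y at x = 0, from the floor (z = 12 mm) up to z = 48 mm, which is 12 mm below the rim; 59 mm free on either side of it. Best held by its top 25 mm with the fingers half open, so that a wide gripper stays clear of the rim and key
- tray_red_key (a point): centre of the top of the red tray's yellow key, 24 mm wide (y), 5 mm thick, standing 12 mm above the rim in the middle of the +x wall. Right below, the bottom edge of the same wall has a notch 28 mm wide, z = 8 to 22 mm, that takes the key of the item below; turned another way the tray stays some 12 mm too high
- tray_red_grip (a point): middle of the top edge of the red tray's black cross bar, the place to grip it from above: 12 mm thick (x), spanning the tray along y at x = 0, from the floor (z = 12 mm) up to z = 48 mm, which is 12 mm below the rim; 59 mm free on either side of it. Best held by its top 25 mm with the fingers half open, so that a wide gripper stays clear of the rim and key
- tray_red: red tray, the same shape, size, key, notch, bar, axes and origin as the blue one
- latch (a joint): angle of the latch arm about its upright hinge on the post, rad: 0 = fully in, pointing from the post to the dock's middle (along the dock's +y); it grows counter-clockwise seen from above, so that at 1.57 the arm points along the dock's -x, clear of the trays; range 0 to 2.2. Light friction (about 1 N at the peg); it stays where it is left, and has no catch
- latch_pivot (a point): on the latch's hinge axis at the top face of the arm, 148 mm above the table. The arm is red, 18 mm wide and 10 mm thick (z = 138 to 148 mm), 74 mm long from the axis; it passes 4 mm over the rim of a fully seated two-tray stack (134 mm)
- latch_peg (a point): centre of the top of the black upright peg at the end of the latch arm, 70 mm from the hinge axis: 16 mm in diameter, rising 44 mm from the arm's top face to 192 mm above the table; to be pinched from above or pushed
- oil_bottle: bystander: white plastic bottle with a red cap, 50 mm in diameter, 140 mm tall, upright. Origin: centre of its underside
- padlock: bystander: brass padlock lying flat, body 50 x 60 x 26 mm, shackle on its +x side reaching 69 mm from the origin, which is the centre of the body's underside
- screwdriver: bystander: screwdriver lying along its x, 140 mm long. Origin: on its underside near its middle, x towards its blade
- carton: bystander: cardboard carton 60 (x) x 90 (y) x 50 mm. Origin: centre of its underside
Things that resemble listed ones, but are neither listed nor needed, are in the scene too. There is more than one size of the tray_blue; the one meant has the size given above.

How it is judged:
By the outcome, as a careful person would: the job done as asked, in the order asked, and still so for the second after the job is handed in, with the robot touching nothing.
It also fails if it takes over 72 s, if anything falls off the work surface, if the arm or the gripper's body presses on something with over 40 N, if the wrist force passes 120 N, or if a joint passes its speed limit or range.

ROBOT

A 6-joint arm with a two-finger parallel gripper is mounted at the origin on the work surface. World frame = base frame: x ahead of the robot, y to its left, z up, the work surface at z = 0. Lengths are in mm, angles in rad, forces in N, time in s.
With the tool pointing down it reaches from about 350 to 975 mm from the base axis. Payload 17.4 kg.
Tool frame: the origin (TCP) lies at the very end of the fingers, on their centre line; the grasp point (between the pads) lies 19 mm behind it; z points along the fingers, y is the direction in which the jaws open and shut (so a half turn about z gives the same grasp; the last joint's range is limited). The gripper opens to 85 mm and grips with 20 to 120 N. Pads are 22 mm wide; open, the fingers measure 114 mm over their backs; the gripper's body (76 mm by 85 mm) begins 54 mm behind the grasp point. The pads swing forward as they close: fully open they stand 13 mm farther back than shut.
Start: joints at [1.163, 0.116, 1.442, -0, 1.584, -0.038], TCP at [243.973, 629.373, 231.303] pointing down, gripper open.
Joint ranges: [-2.83, 2.83], [-0.83, 2.19], [0.07, 2.5], [-1.14, 4.28], [0.01, 3], [-2.97, 2.97]. Speed limits (rad/s): [1.89, 1.89, 2.22, 3.14, 3.14, 3.14].

INTERFACE

Orientations are given as a 3x3 rotation matrix whose columns are the frame's x, y, z axes.
In Python, from cell import status, viewer, env gives the robot as it stands.
- The arm moves only by the shell command python3 -m jog 'ROWS' [OPENING] [FORCE]. ROWS is JSON, a list of rows, each a list of 6 numbers: the shift along the tool's x, y, z in cm, then the turn, a rotation vector about the tool's x, y, z in rad. In form: [[tx, ty, tz, rx, ry, rz], ...]. A call has 1 to 5 rows; each row shifts and turns the commanded pose from where the row before left it, along the tool's axes as they then stand; what a row does not reach is not made up. A row lasts 1/8 s, in which the tool goes at most 62.5 mm and 10.7 degrees, less where a joint would pass 70% of its speed; a pose out of reach is approached as far as the arm can. A call is refused whole if a number of a shift passes 6.25 or a number of a turn 0.188, either way. A call with a gripper value outside its range is refused whole. OPENING is the finger opening in cm, from 0 to 8.54, set as the call begins (- or left out, the last holds). The fingers move at their own pace and stop on an object; FORCE is the grip in N (left out, the last holds). Time passes only in rows, so rows that do not move let the fingers close. It gives the time, the measured TCP pose, the force and the opening at its end, in the units of the state.
- status.observe(): the state, without advancing time (a new reading comes with each control period).
- viewer.get_image(name): name is "scene" or "top" or "wrist"; returns a dict with "image" (400x640x3 uint8, red, green, blue), "camera_matrix" (3x3 intrinsics, pixels), "k1" (the pictures are not rectified: a ray, as slopes to the right and down, at radius r is drawn at 1 + k1 r^2 times it, then the intrinsics apply), "R" (3x3) and "t" (3): a world point X has camera coordinates R X + t. Camera axes: x right, y down, z forward; pixel columns grow to the right and rows downward; lengths in mm; the calibration is good to about 2 mm. A picture is of the moment at which its call begins. There is no depth.
- env.job_done(): hands the job in, once; it reports no verdict.
Trained networks look in the newest picture that a camera, given by its name, has taken for a name from the list of things; names that differ only in an ending like _2 or _b are one class to them, and where a whole thing is asked for, a point or a joint stands for the part that bears it (a point fixed in the world has none). Each returns a list of dicts, best first, with "score" (0 to 1); they miss things now and then, are a little off and sometimes report something else, mostly with a low value. They report only what shows in the picture. A call takes as long as a camera call. They do not tell look-alikes from the thing itself.
- viewer.find_in(label, camera): "centre" ([x, y, z] in mm, in the coordinates of the camera as it stood for that picture, good to about 4 mm: the middle of the surface that is visible of it).
- viewer.outline_of(label, camera): "mask" (400x640 bool, what is visible of it).
- viewer.pinpoint(label, camera): "centre" ([x, y, z] in mm, in the coordinates of the camera as it stood for that picture, good to about 4 mm: a listed point, or the origin of a listed thing).
The state is a dict: "time_s": time; "joint_positions": joint angles; "joint_velocities": joint speeds; "joint_torque": joint torques, N m; "eef_pos": TCP position; "tool_rot": TCP orientation; "wrist_force": force on the tool from outside, world axes, zero at the start; "torque": the same for the moment, N m; "finger_gap": finger opening in mm.
Only numpy, scipy, OpenCV 4.12 (cv2) and the standard library are available. Lean on these libraries where they do the work, as an engineer would, in place of code of your own. Each camera call takes 0.05 s, during which the arm holds its last target.

## Working session

There is one attempt and no reset: what is moved stays moved. The work goes in short steps, Python scripts to look and compute and a shell command to move; the robot and the scene stay as the last step left them, time stands still between calls to the robot, and variables do not carry over. Pictures are saved under pics/ and viewed, and the job is handed in when it is done.

```bash
ls; mkdir -p pics; cat > h.py <<'E'
import numpy as np, cv2
from cell import status, viewer, env
np.set_printoptions(precision=1,suppress=True)
def shot(name,fn):
    d=viewer.get_image(name); cv2.imwrite('pics/'+fn,d['image'][:,:,::-1]); return d
def proj(d,X):
    X=np.atleast_2d(X); c=X@np.array(d['R']).T+d['t']; s=c[:,:2]/c[:,2:]
    r2=(s**2).sum(1,keepdims=True); s=s*(1+d['k1']*r2); K=np.array(d['camera_matrix'])
    return s@K[:2,:2].T+K[:2,2]
def ray(d,uv):
    K=np.array(d['camera_matrix']); p=(np.array(uv,float)-K[:2,2])/[K[0,0],K[1,1]]
    s=p.copy()
    for _ in range(30): s=p/(1+d['k1']*(s@s))
    R=np.array(d['R']); return -R.T@d['t'], R.T@np.array([s[0],s[1],1])
def at(d,uv,z):
    o,v=ray(d,uv); return o+v*(z-o[2])/v[2]
def w(d,c): return np.array(d['R']).T@(np.array(c)-d['t'])
E
python3 - <<'E'
from h import *
for n in ['top','scene','wrist']:
    d=shot(n,n+'0.png'); print(n,-np.array(d['R']).T@d['t'])
    for l in (['tray_blue','tray_red','tray_blue_key','tray_red_key','tray_blue_grip','tray_red_grip','dock','dock_seat','latch_pivot','latch_peg'] if n!='wrist' else []):
        for r in viewer.pinpoint(l,n): print(l,round(r['score'],2),w(d,r['centre']),proj(d,w(d,r['centre']))[0])
print(status.observe())
E
```

```text
pics
top [ 381.3  -68.3 1497.3]
tray_blue 0.88 [ 301.4 -356.4   -0.9] [412.9 293.3]
tray_blue 0.83 [ 517.3 -543.9    0.8] [472.4 218.1]
tray_blue 0.58 [ 473.1 -354.5    1.2] [409.4 234.5]
tray_red 0.59 [523.1 316.1  -1.4] [183.  223.4]
tray_blue_key 0.83 [ 252.7 -340.8   46.8] [411.5 311.9]
tray_blue_key 0.81 [ 558.9 -565.1   45.6] [483.6 202.1]
tray_blue_key 0.78 [ 459.7 -422.2   76.4] [438.8 236.9]
tray_blue_key 0.24 [525.4 312.2  -3.4] [184.5 222.6]
tray_red_key 0.96 [577.6 346.4  77.1] [165.3 202. ]
tray_blue_grip 0.86 [ 475.8 -351.3   49.3] [411.4 232.5]
tray_blue_grip 0.73 [ 517.7 -548.6   31.7] [477.3 216.9]
tray_blue_grip 0.57 [ 297.3 -354.    33.6] [414.5 295.4]
tray_blue_grip 0.29 [788.1 -42.6  -1.8] [301.9 133.8]
tray_red_grip 0.59 [521.1 314.6  42.3] [179.6 222.7]
dock 0.9 [597.6  56.5  -0.1] [270.1 196.3]
dock_seat 0.74 [592.1  59.4  21.4] [268.5 197.2]
dock_seat 0.52 [788.4 -40.3  -4.1] [301.1 133.9]
latch_pivot 0.7 [408.5  -3.8   2. ] [291.4 259.4]
latch_pivot 0.65 [573.4 -33.3 145.7] [298.9 196.8]
latch_peg 0.68 [504.3 -46.7 191.6] [304.1 220.6]
scene [1018.8 -736.1 1
[... 580 characters left out ...]
 -353.3    5. ] [253.8 269.7]
dock 0.77 [587.9  55.9   1.8] [342.2 203.8]
dock_seat 0.82 [591.3  56.7  21.7] [343.3 201.2]
latch_pivot 0.76 [575.6 -30.9 147.8] [327.7 196. ]
latch_peg 0.65 [508.9 -45.1 193.1] [309.4 182.7]
wrist [175.5 656.4 374.6]
{'time_s': 1.15, 'joint_positions': array([ 1.2,  0.1,  1.4,  0. ,  1.6, -0. ]), 'joint_velocities': array([-0.,  0., -0., -0., -0.,  0.]), 'joint_torque': array([  0. , -73.2, -63.3,  -0. ,   0. ,   0. ]), 'eef_pos': array([244. , 629.4, 231.3]), 'tool_rot': array([[-0.9,  0.4, -0. ],
       [ 0.4,  0.9, -0. ],
       [ 0. , -0. , -1. ]]), 'wrist_force': array([-0.2, -0.4,  0.2]), 'torque': array([ 0.,  0., -0.]), 'finger_gap': 85.11464806327244}
```

View pictures.

```bash
python3 - <<'E'
import cv2,numpy as np
a=cv2.imread('pics/top0.png'); 
cv2.imwrite('pics/top0b.png',cv2.resize(a[110:350,120:520],(800,480),interpolation=cv2.INTER_CUBIC))
b=cv2.imread('pics/scene0.png'); cv2.imwrite('pics/scene0b.png',cv2.resize(b[90:360,150:510],(800,600),interpolation=cv2.INTER_CUBIC))
E
```

```text
(no output)
```

View pics/top0b.png

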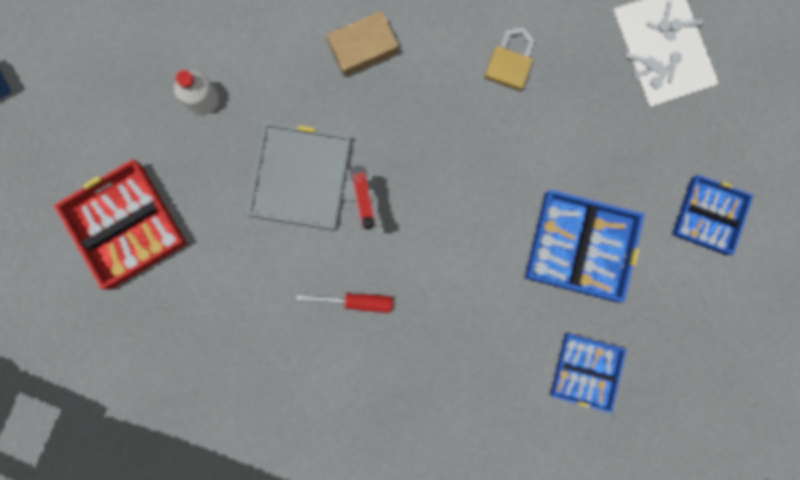

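View pics/scene0b.png

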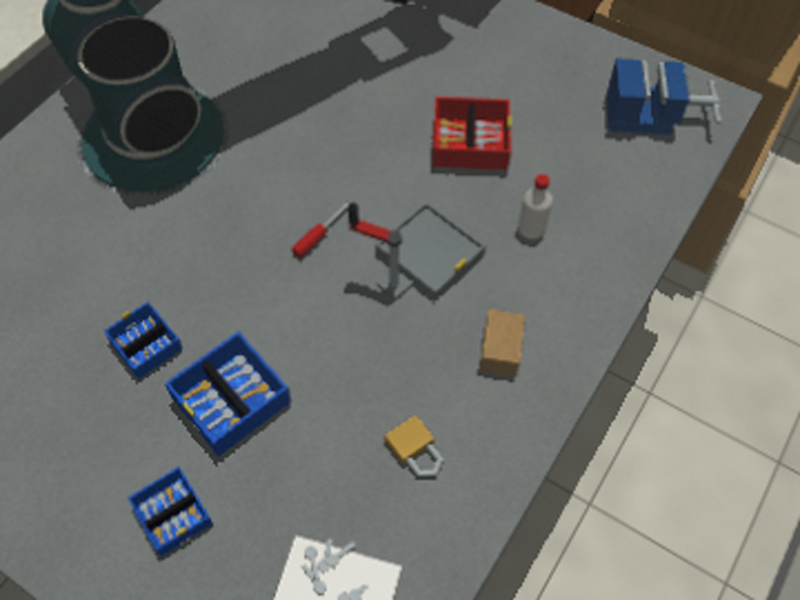

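```bash
python3 - <<'E'
from h import *
d=viewer.get_image('wrist'); s=status.observe()
print(np.array(d['camera_matrix']),d['k1']); R=s['tool_rot']
np.set_printoptions(precision=4,suppress=True)
print(R, R.T@np.array(d['R']).T, R.T@(-np.array(d['R']).T@d['t']-s['eef_pos']))
for uv in [(0,0),(639,0),(639,399),(0,399),(320,200)]: print(R.T@(at(d,uv,0)-s['eef_pos']))
E
cp h.py /tmp
```

```text
[[310.7   0.  320.3]
 [  0.  310.7 200.4]
 [  0.    0.    1. ]] -0.05025159826476825
[[-0.9324  0.3614  0.    ]
 [ 0.3614  0.9324  0.    ]
 [-0.      0.     -1.    ]] [[ 0.0006 -0.959  -0.2836]
 [ 1.      0.0005  0.0005]
 [-0.0004 -0.2836  0.959 ]] [  73.5824    0.4191 -143.2404]
[ 201.1376 -365.0731  231.3234]
[201.5179 364.1832 231.3342]
[-397.304   555.4662  231.3459]
[-397.8471 -556.5661  231.3295]
[-36.6424   0.231  231.3324]
```

View pics/wrist0.png

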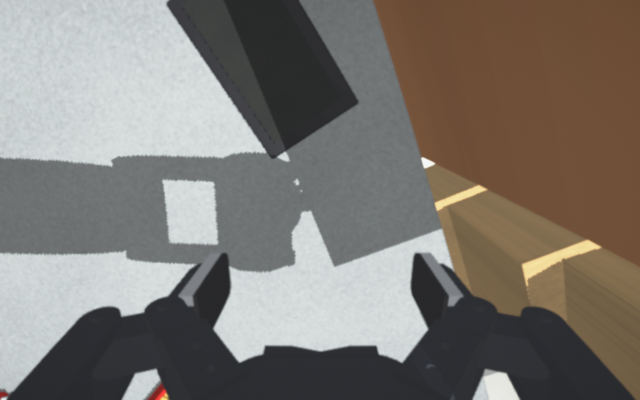

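```bash
cat >> h.py <<'E'
from scipy.spatial.transform import Rotation as Ro
import sys,time
def plan(xyz,psi_deg,n,smooth=True,zfirst=None):
    """rows to reach TCP xyz, level, tool y at yaw psi"""
    s=status.observe(); R=np.array(s['tool_rot']); p=np.array(s['eef_pos'])
    y=np.deg2rad(psi_deg); Y=np.array([np.cos(y),np.sin(y),0]); Z=np.array([0,0,-1.]); T=np.c_[np.cross(Y,Z),Y,Z]
    rv=Ro.from_matrix(R.T@T).as_rotvec()
    f=np.linspace(0,1,n+1)
    if smooth:
        a=np.ones(n); 
        if n>=6: a[0]=a[-1]=.4;a[1]=a[-2]=.75
        elif n>=3: a[0]=a[-1]=.6
        f=np.r_[0,np.cumsum(a)/a.sum()]
    cp=p;cR=R;rows=[]
    for i in range(n):
        g=f[i+1]; tp=p+(np.array(xyz)-p)*g; tR=R@Ro.from_rotvec(rv*g).as_matrix()
        sh=np.round(cR.T@(tp-cp)/10,2); tu=np.round(Ro.from_matrix(cR.T@tR).as_rotvec(),3)
        rows.append([*(sh+0.).tolist(),*(tu+0.).tolist()])
        cp=cp+cR@(sh*10); cR=cR@Ro.from_rotvec(tu).as_matrix()
    for i in range(0,n,5): print(str(rows[i:i+5]).replace(' ',''))
    print('max',np.abs(rows).max(0))
def st():
    s=status.observe(); R=s['tool_rot']
    print('t',round(s['time_s'],2),'p',s['eef_pos'],'psi',np.degrees(np.arctan2(R[1,1],R[0,1])).round(2),'tilt',np.degrees(np.arccos(min(1,-R[2,2]))).round(2),'F',s['wrist_force'],'gap',s['finger_gap'],'q',np.round(s['joint_positions'],2))
E
python3 - <<'E'
from h import *
plan([574,-31,260],-11.4,16)
E
```

```text
[[-1.53,-1.39,-0.08,0.0,0.0,0.039],[-2.96,-2.49,-0.15,0.0,0.0,0.074],[-4.19,-3.02,-0.2,0.0,0.0,0.097],[-4.46,-2.6,-0.2,0.0,0.0,0.098],[-4.69,-2.15,-0.2,0.0,0.0,0.098]]
[[-4.89,-1.68,-0.2,0.0,0.0,0.098],[-5.02,-1.19,-0.2,0.0,0.0,0.098],[-5.11,-0.7,-0.2,0.0,0.0,0.098],[-5.16,-0.19,-0.2,0.0,0.0,0.098],[-5.16,0.31,-0.2,0.0,0.0,0.098]]
[[-5.09,0.81,-0.2,0.0,0.0,0.098],[-5.0,1.31,-0.21,0.0,0.0,0.098],[-4.84,1.79,-0.2,0.0,0.0,0.098],[-4.64,2.26,-0.2,0.0,0.0,0.097],[-3.3,2.02,-0.15,0.0,0.0,0.074]]
[[-1.68,1.21,-0.08,0.0,0.0,0.039]]
max [5.2 3.  0.2 0.  0.  0.1]
```

```bash
python3 -m jog '[[-1.5,-1.4,-0.1,0,0,0.04],[-3,-2.5,-0.15,0,0,0.075],[-4.2,-3,-0.2,0,0,0.098],[-4.5,-2.6,-0.2,0,0,0.098],[-4.7,-2.1,-0.2,0,0,0.098]]' 4.5
```

```text
time_s: 1.82
eef_pos: [340.8, 435.2, 240.0]
tool_rot: [[-0.709, 0.706, 0.0], [0.706, 0.709, 0.0], [-0.0, 0.0, -1.0]]
wrist_force: [0.9, -0.8, -1.1]
finger_gap: 45.1
```

```bash
python3 -m jog '[[-4.9,-1.7,-0.2,0,0,0.098],[-5,-1.2,-0.2,0,0,0.098],[-5.1,-0.7,-0.2,0,0,0.098],[-5.1,-0.2,-0.2,0,0,0.098],[-5.1,0.3,-0.2,0,0,0.098]]'; python3 -m jog '[[-5.1,0.8,-0.2,0,0,0.098],[-5,1.3,-0.2,0,0,0.098],[-4.8,1.8,-0.2,0,0,0.098],[-4.6,2.3,-0.2,0,0,0.098],[-3.3,2,-0.15,0,0,0.074]]'; python3 -m jog '[[-1.6,1.2,0,0,0,0.03],[0,0,0,0,0,0]]'; python3 - <<'E'
from h import *
st()
d=shot('wrist','w1.png')
for l in ['dock','dock_seat','latch_pivot','latch_peg']:
    for r in viewer.pinpoint(l,'wrist'): print(l,round(r['score'],2),w(d,r['centre']),proj(d,w(d,r['centre']))[0])
E
```

```text
time_s: 2.45
eef_pos: [454.1, 204.9, 250.1]
tool_rot: [[-0.293, 0.956, 0.001], [0.956, 0.293, 0.0], [-0.0, 0.001, -1.0]]
wrist_force: [0.3, 0.7, -0.3]
finger_gap: 45.2
time_s: 3.08
eef_pos: [562.9, -14.4, 259.5]
tool_rot: [[0.169, 0.986, 0.0], [0.986, -0.169, -0.0], [-0.0, 0.0, -1.0]]
wrist_force: [0.0, 0.5, -0.2]
finger_gap: 45.1
time_s: 3.32
eef_pos: [572.0, -30.4, 259.0]
tool_rot: [[0.194, 0.981, -0.0], [0.981, -0.194, 0.0], [-0.0, -0.001, -1.0]]
wrist_force: [0.3, 1.7, 0.8]
finger_gap: 45.1
t 3.33 p [572.  -30.4 259. ] psi -11.2 tilt 0.03 F [0.3 1.7 0.8] gap 45.05716152148975 q [-0.1 -0.1  1.6  0.   1.6  0.1]
dock 0.63 [589.1  58.1   0.8] [321.4  94.4]
dock_seat 0.73 [591.6  59.9  21.3] [323.2  91.5]
latch_pivot 0.61 [575.2 -28.4 148.6] [325.2 195.1]
latch_pivot 0.6 [591.7  58.6  22.9] [323.5  92.6]
latch_peg 0.63 [504.1 -45.2 194.1] [235.8 251. ]
```

View pics/w1.png

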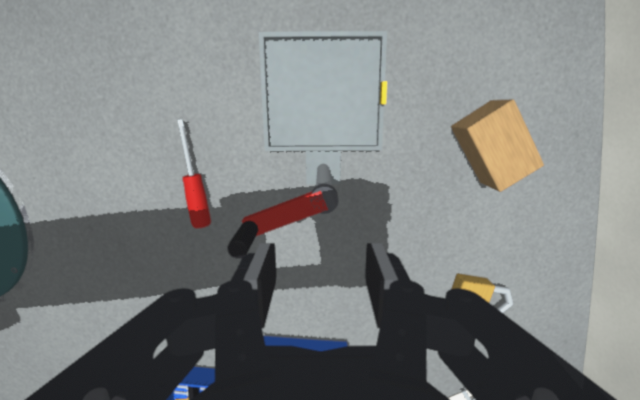

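```bash
cat > fit.py <<'E'
from h import *
import json
def save(n,d,s): json.dump({k:np.array(d[k]).tolist() for k in ['camera_matrix','k1','R','t']}|{'p':np.array(s['eef_pos']).tolist(),'rot':np.array(s['tool_rot']).tolist()},open(n,'w'))
def crop(img,fn,x0,y0,x1,y1,k,d=None,models=[]):
    c=cv2.resize(img[y0:y1,x0:x1],None,fx=k,fy=k,interpolation=cv2.INTER_CUBIC)
    for poly,col in models:
        P=((proj(d,poly)+.5-[x0,y0])*k-.5)
        cv2.polylines(c,[np.round(P*8).astype(np.int32)],True,col,1,cv2.LINE_AA,3)
    cv2.imwrite('pics/'+fn,c)
def rect(cx,cy,psi,lx,ly,z):
    a=np.deg2rad(psi);c,s=np.cos(a),np.sin(a)
    q=np.array([[1,1],[-1,1],[-1,-1],[1,-1]])*[lx/2,ly/2]
    return np.c_[cx+q[:,0]*c-q[:,1]*s, cy+q[:,0]*s+q[:,1]*c, np.full(4,z)]
E
python3 - <<'E'
from fit import *
d=viewer.get_image('wrist'); s=status.observe(); save('w1.json',d,s); cv2.imwrite('pics/w1r.png',d['image'][:,:,::-1])
img=d['image'][:,:,::-1].copy()
m=[(rect(592,58,-11.2,140,130,30),(0,0,255)),(rect(592,58,-11.2,130,120,30),(0,255,0)),]
crop(img,'w1c.png',240,20,410,170,4); crop(img,'w1d.png',240,20,410,170,4,d,m)
E
```

```text
(no output)
```

View pics/w1c.png

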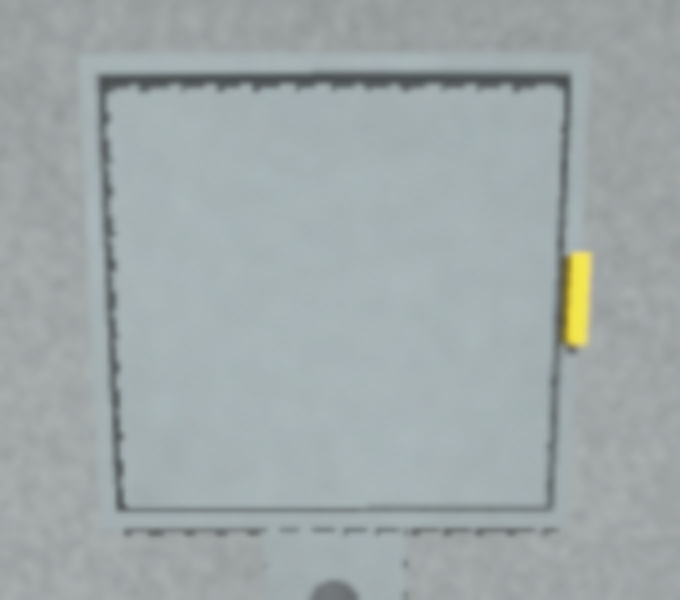

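View pics/w1d.png

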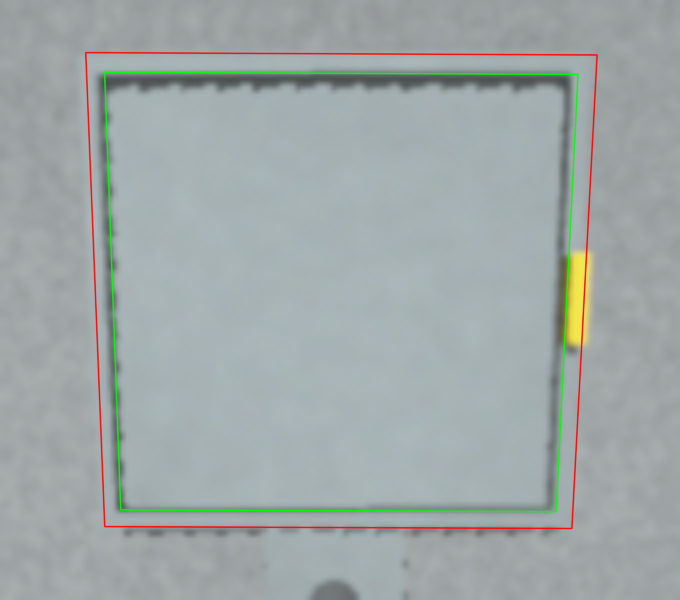

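```bash
cat >> fit.py <<'E'
from scipy.optimize import least_squares
def fitpose(d,pts,x0,zoff=0):
    """pts: list of (local xyz, uv)"""
    L=np.array([p[0] for p in pts],float); U=np.array([p[1] for p in pts],float)
    def W(v):
        a=np.deg2rad(v[2]);c,s=np.cos(a),np.sin(a)
        return np.c_[v[0]+L[:,0]*c-L[:,1]*s, v[1]+L[:,0]*s+L[:,1]*c, L[:,2]+zoff]
    r=least_squares(lambda v:(proj(d,W(v))-U).ravel(),x0)
    return r.x, r.fun.reshape(-1,2)
def load(n):
    d=json.load(open(n)); return {k:np.array(v) if not np.isscalar(v) else v for k,v in d.items()}
def cu(x,y,x0,y0,k): return ((x+.5)/k-.5+x0,(y+.5)/k-.5+y0)
E
python3 - <<'E'
from fit import *
d=load('w1.json')
c=lambda x,y:cu(x,y,240,20,4)
pts=[((65,60,30),c(570,75)),((-65,60,30),c(99.5,76)),((-65,-60,30),c(120,510)),((65,-60,30),c(552,510)),
((70,65,30),c(588,55)),((-70,65,30),c(81,56)),((-70,-65,30),c(103,529)),((70,-65,30),c(570,528))]
x,r=fitpose(d,pts,[592,58,-11]); print(x,r*4)
pts=[((72.5-2.5,12,42),c(591,252)),((70,-12,42),c(588,346)),((65,12,42),c(569,252)),((65,-12,42),c(566,346))]
x,r=fitpose(d,pts,[592,58,-11]); print(x)
R=d['rot']; 
E
```

```text
[590.8  57.8 -10.8] [[ 1.8 -1.4]
 [-1.  -0.5]
 [-1.9  2.5]
 [ 1.3  1. ]
 [ 2.7 -0.9]
 [-1.5  0.1]
 [-0.8  0.4]
 [-0.8 -0.2]]
[590.4  56.9 -10.1]
```

```bash
python3 - <<'E'
from h import *
plan([387,-332,289],-104,13)
E
```

```text
[[-1.18,-0.44,-0.1,0.0,0.0,0.057],[-2.25,-0.69,-0.2,0.0,0.0,0.108],[-3.09,-0.59,-0.26,0.0,0.0,0.144],[-3.14,-0.14,-0.26,0.0,0.0,0.143],[-3.13,0.3,-0.27,0.0,0.0,0.144]]
[[-3.05,0.75,-0.26,0.0,0.0,0.143],[-2.92,1.18,-0.26,0.0,0.0,0.144],[-2.71,1.59,-0.26,0.0,0.0,0.144],[-2.46,1.95,-0.26,0.0,0.0,0.143],[-2.16,2.29,-0.26,0.0,0.0,0.144]]
[[-1.8,2.58,-0.26,0.0,0.0,0.143],[-1.07,2.1,-0.2,0.0,0.0,0.108],[-0.44,1.18,-0.1,0.0,0.0,0.058]]
max [3.1 2.6 0.3 0.  0.  0.1]
```

```bash
python3 -m jog '[[-1.2,-0.4,-0.1,0,0,0.058],[-2.2,-0.7,-0.2,0,0,0.108],[-3.1,-0.6,-0.3,0,0,0.144],[-3.1,-0.1,-0.3,0,0,0.144],[-3.1,0.3,-0.3,0,0,0.144]]' | head -2; python3 -m jog '[[-3.1,0.8,-0.3,0,0,0.144],[-2.9,1.2,-0.2,0,0,0.144],[-2.7,1.6,-0.2,0,0,0.144],[-2.5,1.9,-0.2,0,0,0.144],[-2.2,2.3,-0.2,0,0,0.144]]' | head -2;  python3 -m jog '[[-1.8,2.6,-0.3,0,0,0.144],[-1.1,2.1,-0.2,0,0,0.108],[-0.4,1.2,-0.1,0,0,0.058],[0,0,0,0,0,0]]'
python3 - <<'E'
from fit import *
st()
d=shot('wrist','w2.png'); s=status.observe(); save('w2.json',d,s)
for l in ['tray_blue','tray_blue_grip','tray_blue_key']:
    for r in viewer.pinpoint(l,'wrist'): print(l,round(r['score'],2),w(d,r['centre']),proj(d,w(d,r['centre']))[0])
E
```

```text
time_s: 4.25
eef_pos: [504.3, -140.3, 271.6]
time_s: 4.88
eef_pos: [421.5, -274.8, 282.6]
time_s: 5.38
eef_pos: [386.6, -332.7, 288.3]
tool_rot: [[0.969, -0.248, 0.0], [-0.248, -0.969, 0.0], [0.0, -0.0, -1.0]]
wrist_force: [-0.1, 0.4, -0.4]
finger_gap: 45.2
t 5.38 p [ 386.6 -332.7  288.3] psi -104.37 tilt 0.01 F [-0.1  0.4 -0.4] gap 45.22255847796652 q [-0.8 -0.3  1.7  0.   1.7  1.1]
tray_blue 0.89 [ 299.  -351.2    4.4] [348.  216.1]
tray_blue 0.6 [ 512.7 -547.4   -1.3] [459.8  24.9]
tray_blue 0.56 [ 478.6 -357.6    1.9] [322.   89.1]
tray_blue_grip 0.83 [ 293.9 -347.6   31.6] [348.  226.7]
tray_blue_grip 0.76 [ 517.5 -546.9   33.8] [471.5  13.2]
tray_blue_grip 0.68 [ 471.7 -356.4   47.6] [322.6  93. ]
tray_blue_grip 0.24 [ 480.  -356.9   49. ] [321.3  85.7]
tray_blue_key 0.92 [ 249.8 -341.9   49.2] [352.2 261.6]
tray_blue_key 0.83 [ 456.  -418.8   69.2] [380.7  92.1]
```

View pics/w2.png

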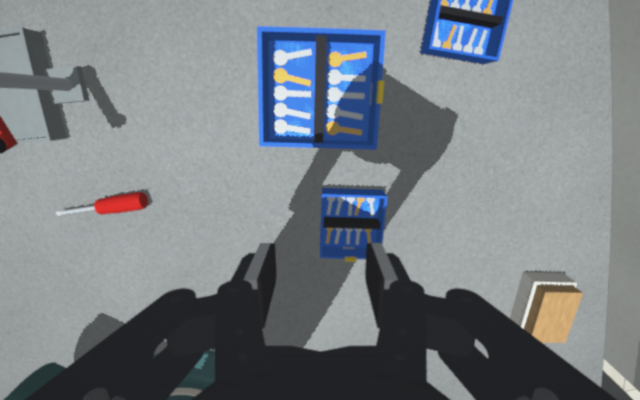

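The picture shows three blue trays: a large one at (321,88) and two small ones at (352,222) and (468,18). The large one matches the 140 x 130 mm description. I'll check it in a close crop.

```bash
python3 - <<'E'
from fit import *
d=load('w2.json'); img=cv2.imread('pics/w2.png')
crop(img,'w2c.png',240,15,410,165,4)
E
```

```text
(no output)
```

View pics/w2c.png

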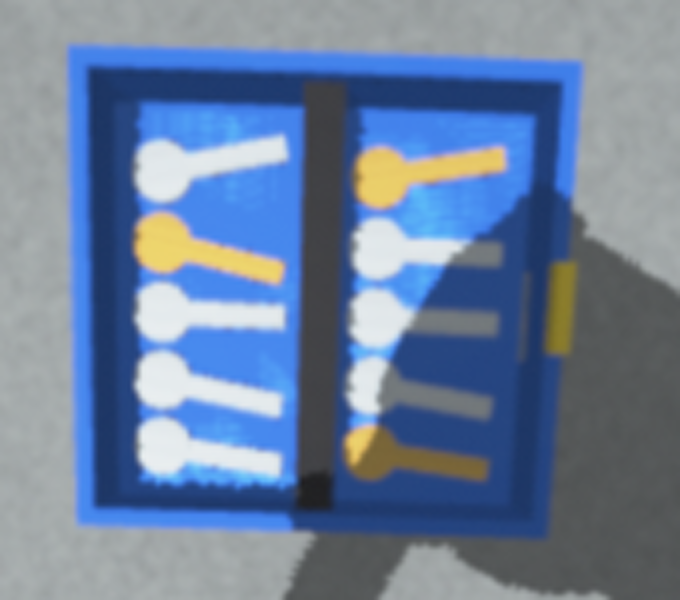

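```bash
python3 - <<'E'
from fit import *
d=load('w2.json'); img=cv2.imread('pics/w2.png')
c=lambda x,y:cu(x,y,240,15,4)
pts=[((70,65,60),c(582,62)),((-70,65,60),c(69,46)),((-70,-65,60),c(78,525)),((70,-65,60),c(548,538)),
((65,60,60),c(562,82)),((-65,60,60),c(89,68)),((-65,-60,60),c(95,508)),((65,-60,60),c(533,516))]
x,r=fitpose(d,pts,[474,-354,-104]); print(x,r*4)
np.save('blue.npy',x)
m=[(rect(*x,140,130,60),(0,0,255)),(rect(*x,130,120,60),(0,255,0)),(rect(*x,12,120,48),(255,0,255))]
crop(img,'w2d.png',240,15,410,165,4,d,m)
plan([x[0],x[1],120],x[2],8)
E
```

```text
[ 475.2 -353.6 -105.9] [[ 0.9 -1. ]
 [-0.9 -0. ]
 [ 0.6  0.3]
 [ 0.4  0. ]
 [ 1.3 -1.9]
 [-2.2 -1.8]
 [-0.   0.7]
 [-0.1  4.6]]
[[0.58,-0.01,1.07,0.0,0.0,0.002],[1.08,-0.01,2.0,0.0,0.0,0.003],[1.44,-0.02,2.67,0.0,0.0,0.005],[1.44,-0.02,2.67,0.0,0.0,0.004],[1.44,-0.04,2.67,0.0,0.0,0.004]]
[[1.44,-0.04,2.67,0.0,0.0,0.005],[1.08,-0.03,2.01,0.0,0.0,0.003],[0.58,-0.02,1.07,0.0,0.0,0.002]]
max [1.4 0.  2.7 0.  0.  0. ]
```

View pics/w2d.png

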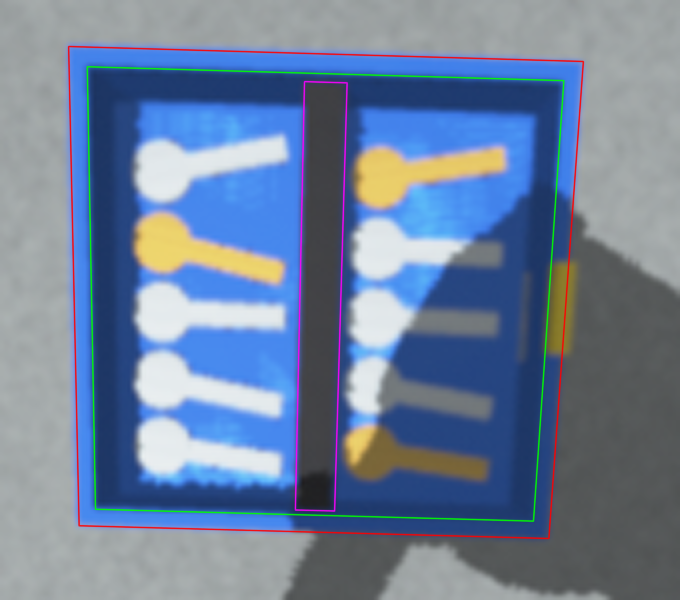

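```bash
python3 -m jog '[[0.6,0,1.1,0,0,0.003],[1.1,0,2,0,0,0.004],[1.4,0,2.7,0,0,0.005],[1.4,0,2.7,0,0,0.005],[1.4,-0.1,2.7,0,0,0.005]]'|head -2;python3 -m jog '[[1.4,-0.1,2.7,0,0,0.004],[1.1,0,2,0,0,0.001],[0.7,0,1.1,0,0,0],[0,0,0,0,0,0]]'
python3 - <<'E'
from fit import *
st(); x=np.load('blue.npy'); plan([x[0],x[1],24],x[2],5)
E
```

```text
time_s: 6.2
eef_pos: [444.5, -346.6, 173.5]
time_s: 6.7
eef_pos: [475.0, -354.5, 117.5]
tool_rot: [[0.962, -0.274, -0.001], [-0.274, -0.962, 0.001], [-0.001, -0.0, -1.0]]
wrist_force: [-0.3, 0.1, -0.0]
finger_gap: 44.9
t 6.7 p [ 475.  -354.5  117.5] psi -105.92 tilt 0.07 F [-0.3  0.1 -0. ] gap 44.91517879420708 q [-0.7 -0.   1.8 -0.   1.4  1.2]
[[0.0,-0.01,1.34,0.0,0.0,0.0],[0.0,-0.02,2.22,0.0,0.0,0.0],[0.0,-0.03,2.23,0.0,0.001,0.0],[0.0,-0.02,2.23,0.0,0.0,-0.001],[0.0,-0.01,1.33,0.0,0.0,0.0]]
max [0.  0.  2.2 0.  0.  0. ]
```

```bash
python3 -m jog '[[0,-0.05,1.4,0,0,0],[0,-0.05,2.2,0,0,0],[0,0,2.2,0,0,0],[0,0,2.2,0,0,0],[0,0,1.2,0,0,0]]'; python3 -m jog '[[0,0,0,0,0,0],[0,0,0,0,0,0],[0,0,0,0,0,0]]' 0 60
python3 -c "
from h import *
st();shot('wrist','w3.png')"
```

```text
time_s: 7.32
eef_pos: [474.4, -353.2, 24.2]
tool_rot: [[0.962, -0.275, -0.001], [-0.275, -0.962, 0.001], [-0.002, -0.001, -1.0]]
wrist_force: [-0.3, -0.7, 0.1]
finger_gap: 45.2
time_s: 7.7
eef_pos: [475.5, -353.9, 27.1]
tool_rot: [[0.962, -0.275, 0.001], [-0.275, -0.962, -0.001], [0.001, 0.001, -1.0]]
wrist_force: [-0.3, -0.5, 0.2]
finger_gap: 10.7
t 7.7 p [ 475.5 -353.9   27.1] psi -105.94 tilt 0.07 F [-0.3 -0.5  0.2] gap 10.692632052804338 q [-0.7  0.1  1.8 -0.   1.2  1.2]
```

View pics/w3.png

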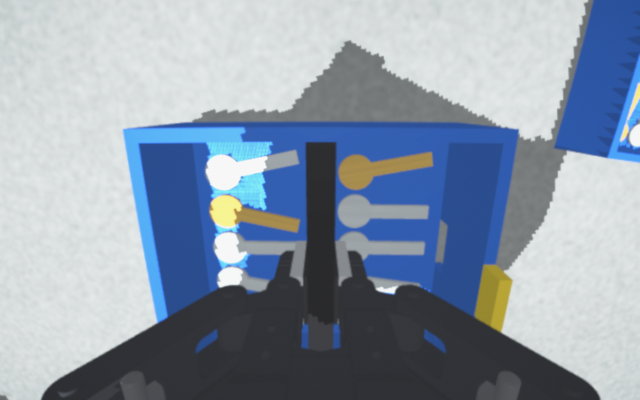

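```bash
python3 -m jog '[[0,0,-0.6,0,0,0],[0,0,-1.5,0,0,0],[0,0,-2.5,0,0,0],[0,0,-3.5,0,0,0],[0,0,-3.5,0,0,0]]'; python3 -m jog '[[0,0,-3.5,0,0,0],[0,0,-3.5,0,0,0],[0,0,-3,0,0,0],[0,0,-2,0,0,0],[0,0,0,0,0,0]]'
python3 -c "
from fit import *
st();d=shot('wrist','w4.png');save('w4.json',d,status.observe())
plan([590.7,57.6,265],-10.8,16)"
```

```text
time_s: 8.38
eef_pos: [475.2, -353.6, 144.4]
tool_rot: [[0.962, -0.275, 0.0], [-0.275, -0.962, -0.0], [0.001, 0.0, -1.0]]
wrist_force: [0.2, -0.1, -2.1]
finger_gap: 10.8
time_s: 9.0
eef_pos: [475.4, -353.8, 263.9]
tool_rot: [[0.962, -0.275, 0.002], [-0.275, -0.962, -0.001], [0.002, 0.001, -1.0]]
wrist_force: [-0.0, -0.4, -3.1]
finger_gap: 10.6
t 9.0 p [ 475.4 -353.8  263.9] psi -105.94 tilt 0.13 F [-0.  -0.4 -3.1] gap 10.623828862527342 q [-0.7 -0.1  1.6 -0.   1.6  1.2]
[[-0.01,-1.19,-0.01,0.0,0.0,-0.046],[0.1,-2.24,-0.01,0.0,0.0,-0.088],[0.38,-2.97,-0.02,0.0,0.0,-0.116],[0.73,-2.89,-0.02,0.0,0.0,-0.116],[1.06,-2.8,-0.02,0.0,0.0,-0.116]]
[[1.37,-2.65,-0.02,0.0,0.0,-0.116],[1.67,-2.48,-0.02,0.0,0.0,-0.116],[1.95,-2.26,-0.02,0.0,0.0,-0.116],[2.19,-2.03,-0.02,0.0,0.0,-0.116],[2.42,-1.76,-0.02,0.0,0.0,-0.116]]
[[2.6,-1.46,-0.02,0.0,0.0,-0.117],[2.76,-1.16,-0.02,0.0,0.0,-0.116],[2.87,-0.82,-0.02,0.0,0.0,-0.116],[2.94,-0.49,-0.02,0.0,0.0,-0.116],[2.24,-0.11,-0.02,0.0,0.0,-0.087]]
[[1.19,0.05,0.0,0.0,0.0,-0.047]]
max [2.9 3.  0.  0.  0.  0.1]
```

View pics/w4.png

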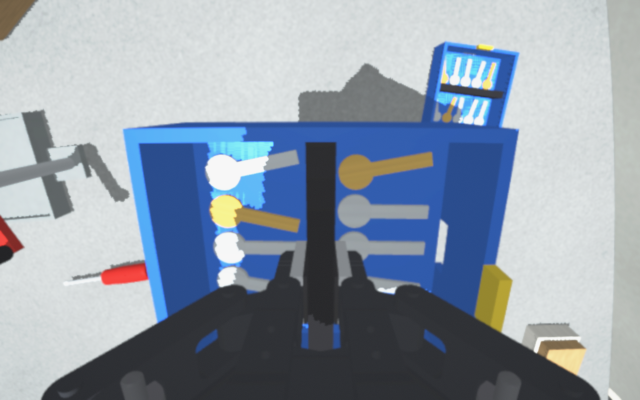

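```bash
python3 -m jog '[[0,-1.2,0,0,0,-0.046],[0.1,-2.2,0,0,0,-0.088],[0.4,-3,0,0,0,-0.116],[0.7,-2.9,0,0,0,-0.116],[1.1,-2.8,0,0,0,-0.116]]'|head -2; python3 -m jog '[[1.4,-2.7,0,0,0,-0.116],[1.7,-2.5,0,0,0,-0.116],[2,-2.3,0,0,0,-0.116],[2.2,-2,0,0,0,-0.116],[2.4,-1.8,0,0,0,-0.116]]'|head -2; python3 -m jog '[[2.6,-1.5,0,0,0,-0.116],[2.8,-1.2,0,0,0,-0.116],[2.9,-0.8,0,0,0,-0.116],[2.9,-0.5,0,0,0,-0.116],[2.2,-0.1,0,0,0,-0.087]]'|head -2
python3 -m jog '[[1,0,0,0,0,-0.047],[0,0,0,0,0,0]]'
python3 -c "
from fit import *
st();d=shot('wrist','w5.png')
plan([590.7,57.6,90],-10.8,8)"
```

```text
time_s: 9.68
eef_pos: [509.1, -232.4, 261.0]
time_s: 10.3
eef_pos: [549.8, -87.2, 261.1]
time_s: 10.92
eef_pos: [587.8, 49.7, 260.9]
time_s: 11.18
eef_pos: [590.2, 58.0, 261.6]
tool_rot: [[0.187, 0.982, -0.001], [0.982, -0.187, -0.0], [-0.0, -0.001, -1.0]]
wrist_force: [-0.3, 0.6, -3.2]
finger_gap: 10.8
t 11.18 p [590.2  58.  261.6] psi -10.77 tilt 0.06 F [-0.3  0.6 -3.2] gap 10.767610366817335 q [ 0.1 -0.1  1.6 -0.   1.6  0.2]
[[0.0,0.0,1.09,0.0,0.0,0.0],[0.01,0.01,2.05,0.0,0.0,0.0],[0.0,0.01,2.72,0.0,0.0,0.0],[0.01,0.01,2.73,0.0,0.0,-0.001],[0.0,0.0,2.73,0.0,0.0,0.0]]
[[0.01,0.01,2.73,-0.001,0.0,0.0],[0.0,0.01,2.04,0.0,0.0,0.0],[0.0,0.0,1.09,0.0,0.0,0.0]]
max [0.  0.  2.7 0.  0.  0. ]
```

View pics/w5.png

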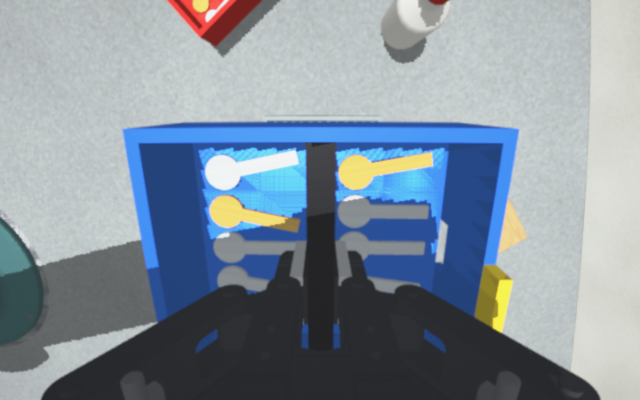

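```bash
python3 -m jog '[[0,0,1.2,0,0,0],[0,0,2.2,0,0,0],[0,0,2.7,0,0,0],[0,0,2.7,0,0,0],[0,0.05,2.7,0,0,0]]'|head -2; python3 -m jog '[[0,0,2.7,0,0,0],[0,0,2.5,0,0,0],[0,0,1.8,0,0,0],[0,0,1,0,0,0],[0,0,0,0,0,0]]'
python3 -c "
from h import *
st()"
```

```text
time_s: 11.85
eef_pos: [590.3, 57.0, 144.6]
time_s: 12.48
eef_pos: [590.8, 57.3, 66.8]
tool_rot: [[0.188, 0.982, -0.001], [0.982, -0.188, -0.0], [-0.0, -0.001, -1.0]]
wrist_force: [-0.6, 0.4, -4.0]
finger_gap: 10.4
t 12.47 p [590.8  57.3  66.8] psi -10.84 tilt 0.04 F [-0.6  0.4 -4. ] gap 10.393700313967036 q [ 0.1  0.   1.8 -0.   1.3  0.2]
```

```bash
python3 -m jog '[[0,0,0.3,0,0,0],[0,0,0.4,0,0,0],[0,0,0.3,0,0,0],[0,0,0.2,0,0,0]]'; python3 -m jog '[[0,0,0.2,0,0,0],[0,0,0.2,0,0,0]]'
```

```text
time_s: 12.98
eef_pos: [591.0, 57.5, 55.2]
tool_rot: [[0.188, 0.982, -0.0], [0.982, -0.188, -0.0], [-0.0, -0.0, -1.0]]
wrist_force: [0.6, -0.5, -3.3]
finger_gap: 11.0
time_s: 13.22
eef_pos: [591.0, 57.5, 51.3]
tool_rot: [[0.188, 0.982, 0.0], [0.982, -0.188, -0.0], [0.0, 0.0, -1.0]]
wrist_force: [-0.0, 0.5, -3.6]
finger_gap: 10.6
```

```bash
python3 -m jog '[[0,0,0.2,0,0,0],[0,0,0.15,0,0,0]]'; python3 -m jog '[[0,0,0.1,0,0,0],[0,0,0.1,0,0,0]]'
```

```text
time_s: 13.48
eef_pos: [591.1, 57.4, 49.0]
tool_rot: [[0.188, 0.982, 0.0], [0.982, -0.188, 0.0], [0.0, 0.0, -1.0]]
wrist_force: [-13.8, -1.0, 23.5]
finger_gap: 10.7
time_s: 13.72
eef_pos: [591.2, 57.4, 49.0]
tool_rot: [[0.188, 0.982, 0.0], [0.982, -0.188, -0.0], [0.0, 0.0, -1.0]]
wrist_force: [-24.6, -2.1, 40.5]
finger_gap: 10.6
```

```bash
python3 -m jog '[[0,0,-0.2,0,0,0],[0,0,0,0,0,0]]'; python3 -m jog '[[0,0,0,0,0,0],[0,0,0,0,0,0],[0,0,0,0,0,0]]' 4.5
python3 -c "
from h import *
st()"
```

```text
time_s: 13.98
eef_pos: [591.3, 57.5, 49.0]
tool_rot: [[0.188, 0.982, 0.001], [0.982, -0.188, 0.0], [0.0, 0.001, -1.0]]
wrist_force: [-6.3, -0.3, 11.8]
finger_gap: 10.5
time_s: 14.35
eef_pos: [591.0, 57.4, 47.7]
tool_rot: [[0.188, 0.982, -0.0], [0.982, -0.188, -0.0], [-0.0, -0.0, -1.0]]
wrist_force: [0.2, 0.1, -0.5]
finger_gap: 45.2
t 14.35 p [591.   57.4  47.7] psi -10.83 tilt 0.0 F [ 0.2  0.1 -0.5] gap 45.21454842041665 q [ 0.1  0.1  1.8 -0.   1.3  0.2]
```

```bash
python3 -m jog '[[0,0,-1.5,0,0,0],[0,0,-3,0,0,0],[0,0,-4.5,0,0,0],[0,0,-5,0,0,0],[-2,0,-5,0,0,0]]'; python3 -m jog '[[-2.5,0,-4,0,0,0],[-2.5,0,-2.5,0,0,0],[-2,0,-1,0,0,0],[0,0,0,0,0,0]]'
python3 -c "
from fit import *
st();d=shot('wrist','w6.png');save('w6.json',d,status.observe()); crop(cv2.imread('pics/w6.png'),'w6c.png',240,15,410,165,4)
"
```

```text
time_s: 14.98
eef_pos: [587.0, 38.3, 240.6]
tool_rot: [[0.187, 0.982, 0.001], [0.982, -0.187, 0.0], [0.0, 0.001, -1.0]]
wrist_force: [-0.3, -0.5, -0.2]
finger_gap: 45.1
time_s: 15.48
eef_pos: [573.9, -32.0, 313.3]
tool_rot: [[0.189, 0.982, 0.001], [0.982, -0.189, -0.0], [0.0, 0.001, -1.0]]
wrist_force: [-0.1, -0.7, -0.3]
finger_gap: 45.1
t 15.47 p [573.9 -32.  313.3] psi -10.92 tilt 0.04 F [-0.1 -0.7 -0.3] gap 45.10986912821024 q [-0.1 -0.1  1.5 -0.   1.7  0.1]
```

View pics/w6c.png

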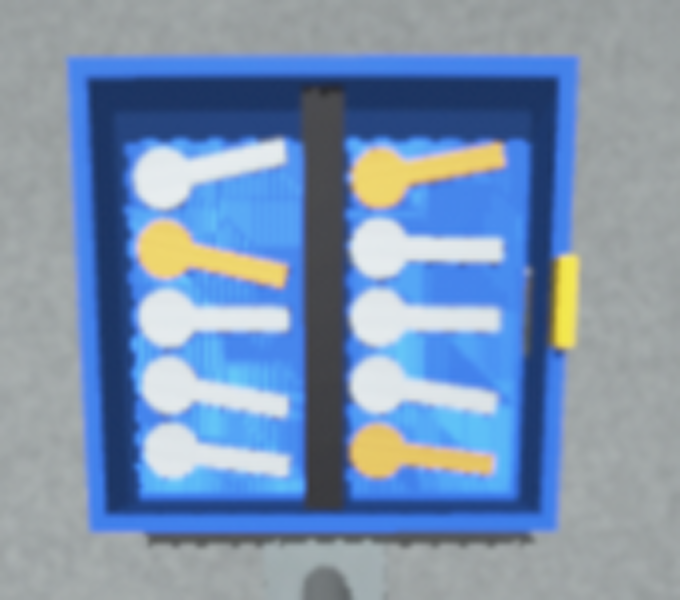

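```bash
python3 - <<'E'
from fit import *
d=load('w6.json')
c=lambda x,y:cu(x,y,240,15,4)
pts=[((70,65,60),c(579,57)),((-70,65,60),c(68,57)),((-70,-65,60),c(90,531)),((70,-65,60),c(556,531)),
((65,60,60),c(558,78)),((-65,60,60),c(88,78)),((-65,-60,60),c(106,513)),((65,-60,60),c(542,512))]
for z in (10,16,22,28,34):
    x,r=fitpose(d,pts,[590,57,-11],z); print(z,x,(r**2).sum())
E
```

```text
10 [590.6  60.9 -10.8] 44.895357691747144
16 [590.5  60.4 -10.8] 10.627702668631454
22 [590.4  59.9 -10.8] 1.0819399046491538
28 [590.3  59.4 -10.8] 18.698859413332663
34 [590.2  58.9 -10.8] 66.159252013748
```

```bash
python3 - <<'E'
from fit import *
import json
d=load('w6.json'); c=lambda x,y:cu(x,y,240,15,4)
pts=[((70,65,60),c(579,57)),((-70,65,60),c(68,57)),((-70,-65,60),c(90,531)),((70,-65,60),c(556,531)),
((65,60,60),c(558,78)),((-65,60,60),c(88,78)),((-65,-60,60),c(106,513)),((65,-60,60),c(542,512))]
for i in range(3):
    e=viewer.get_image('wrist'); x,r=fitpose(e,pts,[590,57,-11],22); print(x,status.observe()['eef_pos'], -np.array(e['R']).T@e['t'])
for n in ['w1','w2','w6']:
    d=load(n+'.json'); print(n,d['rot'].T@(-d['R'].T@d['t']-d['p']))
    np.set_printoptions(precision=4,suppress=True); print(d['rot'].T@d['R'].T[:,2]); np.set_printoptions(precision=1,suppress=True)
t=shot('top','t1.png')
print([ (round(r['score'],2),w(t,r['centre'])) for l in ['tray_blue','tray_blue_grip','tray_blue_key','tray_red','tray_red_grip'] for r in viewer.pinpoint(l,'top')])
E
```

```text
[590.1  60.7 -10.8] [574.  -30.8 311.8] [587.   40.8 455.6]
[589.8  61.1 -10.8] [574.  -30.5 311.6] [587.1  41.2 455.1]
[589.7  61.4 -10.8] [574.  -30.4 311.7] [587.1  41.5 454.9]
w1 [  73.3   -0.9 -143.3]
[-0.2847 -0.0016  0.9586]
w2 [  71.6   -0.  -143.3]
[-0.2873 -0.0007  0.9578]
w6 [  72.6   -0.9 -144.3]
[-0.2848 -0.0005  0.9586]
[(0.93, array([585.5,  60.6,  21.4])), (0.9, array([ 518.1, -544.1,    1.8])), (0.62, array([ 299.1, -355.2,    2.7])), (0.89, array([ 297.5, -354.7,   36.1])), (0.79, array([591.9,  60.7,  67.7])), (0.6, array([ 519.2, -546.6,   31. ])), (0.95, array([ 557.9, -564.7,   46.6])), (0.81, array([ 253.5, -339.3,   49.1])), (0.62, array([790. , -40.9,   0.8])), (0.57, array([521.3, 318.1,  -3.6])), (0.57, array([ 747.2, -261.3,   -0.2])), (0.62, array([523.6, 314.1,  45.6]))]
```

```bash
python3 -m jog '[[0,0,0,0,0,0],[0,0,0,0,0,0],[0,0,0,0,0,0]]'|head -2; python3 -c "
from fit import *
st();d=shot('wrist','w7.png');save('w7.json',d,status.observe()); crop(cv2.imread('pics/w7.png'),'w7c.png',240,15,410,165,4); st()
m=[(rect(590.4,59,-10.8,140,130,82),(0,0,255)),(rect(590.4,59,-10.8,130,120,82),(0,255,0))]
crop(cv2.imread('pics/w7.png'),'w7d.png',240,15,410,165,4,d,m)
"
```

```text
time_s: 16.35
eef_pos: [574.1, -31.0, 312.8]
t 16.35 p [574.1 -31.  312.8] psi -10.83 tilt 0.0 F [-0.9 -0.7 -0.4] gap 45.22648391618524 q [-0.1 -0.1  1.5  0.   1.7  0.1]
t 16.4 p [574.1 -31.  312.8] psi -10.83 tilt 0.0 F [ 0.5 -0.2 -0.4] gap 44.968567998481866 q [-0.1 -0.1  1.5  0.   1.7  0.1]
```

View pics/w7d.png

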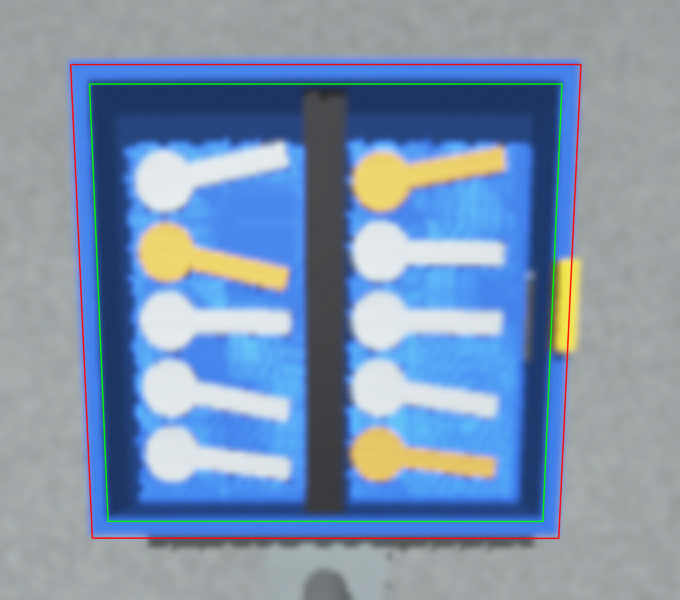

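```bash
python3 - <<'E'
from h import *
plan([565,237,289],29,10)
E
```

```text
[[1.26,-0.29,0.11,0.0,0.0,-0.034],[2.38,-0.45,0.22,0.0,0.0,-0.062],[3.2,-0.41,0.29,0.0,0.0,-0.084],[3.23,-0.14,0.28,0.0,0.0,-0.084],[3.23,0.13,0.29,0.0,0.0,-0.084]]
[[3.2,0.41,0.29,0.0,0.0,-0.083],[3.16,0.66,0.28,0.0,0.0,-0.084],[3.1,0.94,0.29,0.0,0.0,-0.084],[2.25,0.88,0.22,0.0,0.0,-0.063],[1.17,0.55,0.11,0.0,0.0,-0.033]]
max [3.2 0.9 0.3 0.  0.  0.1]
```

```bash
python3 -m jog '[[1.3,-0.3,0.1,0,0,-0.034],[2.4,-0.4,0.2,0,0,-0.063],[3.2,-0.4,0.3,0,0,-0.084],[3.2,-0.1,0.3,0,0,-0.084],[3.2,0.1,0.3,0,0,-0.084]]'|head -2; python3 -m jog '[[3.2,0.4,0.3,0,0,-0.084],[3.2,0.7,0.3,0,0,-0.084],[3.1,0.9,0.3,0,0,-0.084],[2.2,0.9,0.2,0,0,-0.063],[1.2,0.5,0.1,0,0,-0.034]]'|head -2; python3 -m jog '[[0,0,0,0,0,0],[0,0,0,0,0,0],[0,0,0,0,0,0],[0,0,0,0,0,0]]'
python3 - <<'E'
from fit import *
st()
d=shot('wrist','w8.png'); s=status.observe(); save('w8.json',d,s); st()
for l in ['tray_red_grip','tray_red_key']:
    for r in viewer.pinpoint(l,'wrist'): print(l,round(r['score'],2),w(d,r['centre']),proj(d,w(d,r['centre']))[0])
crop(cv2.imread('pics/w8.png'),'w8c.png',240,15,410,165,4)
E
```

```text
time_s: 17.02
eef_pos: [569.8, 104.7, 300.7]
time_s: 17.65
eef_pos: [564.5, 238.5, 288.5]
time_s: 18.15
eef_pos: [565.1, 236.4, 289.0]
tool_rot: [[-0.487, 0.874, 0.0], [0.874, 0.487, 0.0], [-0.0, 0.0, -1.0]]
wrist_force: [-0.6, -0.4, 0.1]
finger_gap: 44.6
t 18.15 p [565.1 236.4 289. ] psi 29.11 tilt 0.01 F [-0.6 -0.4  0.1] gap 44.62469189964044 q [ 0.3 -0.   1.5 -0.   1.7 -0.1]
t 18.2 p [565.1 236.5 288.9] psi 29.12 tilt 0.01 F [-0.6 -0.1  0.4] gap 45.06654960244752 q [ 0.3 -0.   1.5 -0.   1.7 -0.1]
tray_red_grip 0.97 [523.3 314.3  45.4] [322.   95.9]
tray_red_key 0.65 [590.3  58.3  73.6] [272.2 297.5]
tray_red_key 0.56 [580.5 344.9  74.5] [381.2  96.2]
```

View pics/w8c.png

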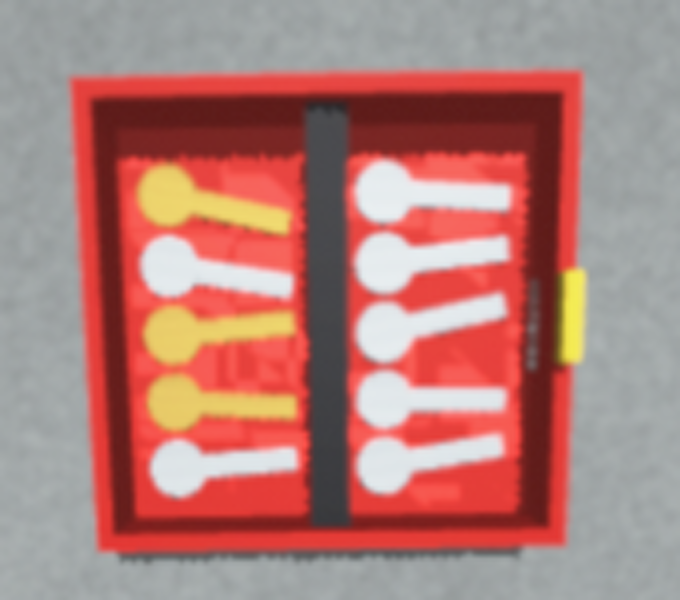

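View pics/w8.png

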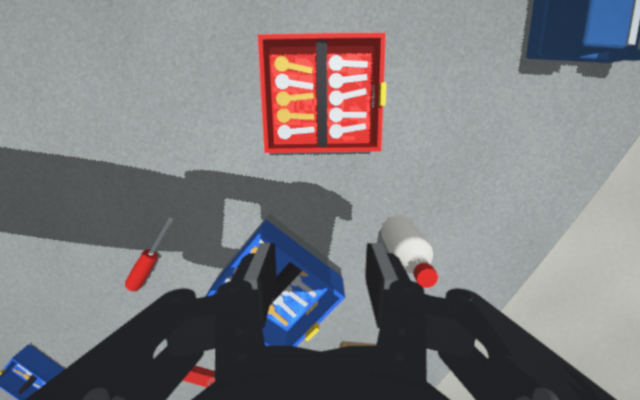

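```bash
python3 - <<'E'
from fit import *
d=load('w8.json'); img=cv2.imread('pics/w8.png')
c=lambda x,y:cu(x,y,240,15,4)
pts=[((70,65,60),c(582,72)),((-70,65,60),c(71,79)),((-70,-65,60),c(99,551)),((70,-65,60),c(566,545)),
((65,60,60),c(562,94)),((-65,60,60),c(92,99)),((-65,-60,60),c(116,531)),((65,-60,60),c(549,524))]
x,r=fitpose(d,pts,[521,315,29]); print(x,r*4); np.save('red.npy',x)
print('bottle',[(w(d,q['centre']),q['score']) for q in viewer.pinpoint('oil_bottle','wrist')])
plan([x[0],x[1],120],x[2],8)
E
```

```text
[522.9 315.   29.9] [[ 0.8 -1.4]
 [-0.1 -0.9]
 [-0.4  0.6]
 [ 0.2  0.4]
 [ 2.  -3.7]
 [-1.9 -1.7]
 [-1.8  3.6]
 [ 1.1  4.8]]
bottle [(array([715. , 206.7,  -3.2]), 0.88)]
[[0.56,0.01,1.07,0.0,0.0,-0.001],[1.06,0.01,2.01,0.0,0.0,-0.001],[1.41,0.03,2.68,0.0,0.0,-0.003],[1.42,0.03,2.68,0.0,0.0,-0.002],[1.41,0.03,2.68,0.0,0.0,-0.002]]
[[1.41,0.03,2.68,0.0,0.0,-0.002],[1.06,0.03,2.01,0.0,0.0,-0.002],[0.56,0.01,1.07,0.0,0.0,-0.001]]
max [1.4 0.  2.7 0.  0.  0. ]
```

```bash
python3 -m jog '[[0.6,0,1.1,0,0,-0.001],[1.1,0,2,0,0,-0.001],[1.4,0,2.7,0,0,-0.003],[1.4,0.1,2.7,0,0,-0.003],[1.4,0,2.7,0,0,-0.003]]'|head -2;python3 -m jog '[[1.4,0.1,2.7,0,0,-0.002],[1.1,0,2,0,0,-0.001],[0.5,0,1.1,0,0,0],[0,0,0,0,0,0],[0,0,0,0,0,0]]'
python3 - <<'E'
from fit import *
st(); x=np.load('red.npy'); plan([x[0],x[1],26],x[2],5)
E
```

```text
time_s: 18.98
eef_pos: [535.8, 289.5, 174.2]
time_s: 19.6
eef_pos: [523.3, 315.2, 119.8]
tool_rot: [[-0.499, 0.866, 0.001], [0.866, 0.499, 0.001], [-0.0, 0.001, -1.0]]
wrist_force: [0.7, 0.4, 0.3]
finger_gap: 44.8
t 19.6 p [523.3 315.2 119.8] psi 29.95 tilt 0.07 F [0.7 0.4 0.3] gap 44.78177937810147 q [ 0.5  0.   1.7 -0.   1.4 -0. ]
[[0.0,-0.01,1.34,0.0,0.0,0.0],[0.0,-0.02,2.23,0.0,0.0,0.0],[0.0,-0.01,2.24,0.001,0.0,0.0],[0.0,-0.02,2.23,0.0,0.0,0.0],[0.0,0.0,1.34,0.0,0.0,0.0]]
max [0.  0.  2.2 0.  0.  0. ]
```

```bash
python3 -m jog '[[0,0,1.4,0,0,0],[0,0,2.2,0,0,0],[0,0,2.2,0,0,0],[0,0,2.2,0,0,0],[0,0,1.3,0,0,0]]'|head -2; python3 -m jog '[[0,0,0,0,0,0],[0,0,0,0,0,0],[0,0,0,0,0,0],[0,0,0,0,0,0]]' 0 60
python3 -m jog '[[0,0,-0.6,0,0,0],[0,0,-1.5,0,0,0],[0,0,-2.5,0,0,0],[0,0,-3.5,0,0,0],[0,0,-3.5,0,0,0]]'|head -2; python3 -m jog '[[0,0,-3.5,0,0,0],[0,0,-3.5,0,0,0],[0,0,-3,0,0,0],[0,0,-2,0,0,0],[0,0,0,0,0,0]]'
python3 -c "
from fit import *
st();d=shot('wrist','w9.png');save('w9.json',d,status.observe())
plan([591,57.4,270],-10.8,12)"
```

```text
time_s: 20.23
eef_pos: [522.3, 315.0, 23.6]
time_s: 20.72
eef_pos: [523.2, 315.5, 26.6]
tool_rot: [[-0.499, 0.866, 0.001], [0.866, 0.499, 0.001], [-0.0, 0.001, -1.0]]
wrist_force: [-0.6, -0.8, 2.1]
finger_gap: 10.4
time_s: 21.35
eef_pos: [522.7, 315.2, 143.8]
time_s: 21.98
eef_pos: [523.1, 315.4, 263.4]
tool_rot: [[-0.5, 0.866, 0.002], [0.866, 0.5, 0.001], [-0.0, 0.002, -1.0]]
wrist_force: [-0.7, -0.6, -3.5]
finger_gap: 10.7
t 21.98 p [523.1 315.4 263.4] psi 29.97 tilt 0.13 F [-0.7 -0.6 -3.5] gap 10.730017303747019 q [ 0.5 -0.   1.5 -0.   1.6 -0. ]
[[-1.0,-0.27,-0.03,0.0,0.0,0.028],[-1.89,-0.46,-0.06,0.0,0.0,0.051],[-2.54,-0.47,-0.08,0.0,0.0,0.07],[-2.58,-0.3,-0.08,0.0,0.0,0.069],[-2.58,-0.12,-0.09,0.0,0.0,0.069]]
[[-2.59,0.06,-0.08,0.0,0.0,0.069],[-2.58,0.23,-0.08,0.0,0.0,0.069],[-2.56,0.42,-0.08,0.0,0.0,0.069],[-2.52,0.59,-0.08,0.0,0.0,0.069],[-2.47,0.76,-0.08,0.0,0.0,0.069]]
[[-1.82,0.7,-0.06,0.0,0.0,0.052],[-0.94,0.42,-0.03,0.0,0.0,0.027]]
max [2.6 0.8 0.1 0.  0.  0.1]
```

View pics/w9.png

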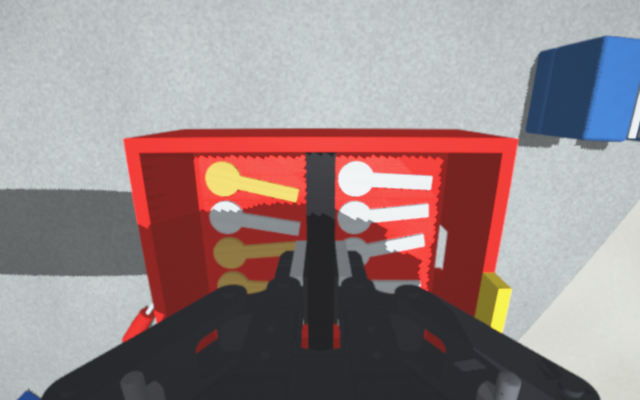

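```bash
python3 -c "
from fit import *
a=cv2.imread('pics/w5.png')[110:170,110:530]; b=cv2.imread('pics/w9.png')[110:170,110:530]
c=np.vstack([np.hstack([x[:,:90],x[:,-100:]]) for x in (a,b)]); cv2.imwrite('pics/cmp.png',cv2.resize(c,None,fx=4,fy=4,interpolation=cv2.INTER_CUBIC))"
```

```text
(no output)
```

View pics/cmp.png

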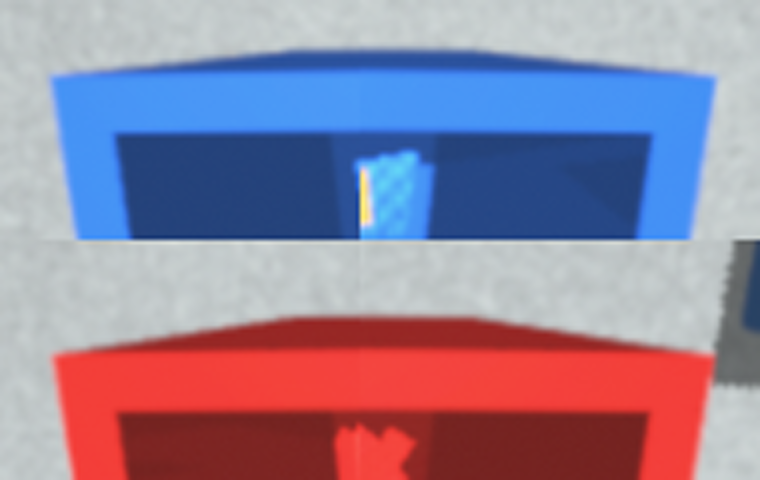

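```bash
python3 - <<'E'
from fit import *
d=load('w9.json'); K=dict(d)
# camera in tool frame (nominal from settled start)
Rc=np.array([[.0006,-.959,-.2836],[1,.0005,.0005],[-.0004,-.2836,.959]]); tc=np.array([73.58,.42,-143.24])
K['R']=Rc.T; K['t']=-Rc.T@tc
L=lambda x,y:cu(x,y,110,110,4); Rr=lambda x,y:cu(x,y,430-90,110,4)
for n,p in dict(blue=[L(51,78),Rr(715,77),L(115,133),Rr(652,133)],red=[L(54,116),Rr(714,116),L(118,172),Rr(649,172)]).items():
    for zz in (-33.5,): print(n,[at(K,q,zz) for q in p])
E
```

```text
blue [array([ 67.3, -69.4, -33.5]), array([ 67.5,  70.4, -33.5]), array([ 62.4, -64.3, -33.5]), array([ 62.5,  65.4, -33.5])]
red [array([ 64. , -69.7, -33.5]), array([ 64.1,  70.9, -33.5]), array([ 59. , -64.5, -33.5]), array([ 59. ,  65.6, -33.5])]
```

```bash
python3 -m jog '[[-1,-0.3,0,0,0,0.028],[-1.9,-0.5,-0.1,0,0,0.051],[-2.5,-0.5,-0.1,0,0,0.07],[-2.6,-0.3,-0.1,0,0,0.07],[-2.6,-0.1,-0.1,0,0,0.07]]'|head -2; python3 -m jog '[[-2.6,0,-0.1,0,0,0.07],[-2.6,0.2,-0.1,0,0,0.07],[-2.5,0.4,0,0,0,0.07],[-2.5,0.6,0,0,0,0.07],[-2.4,0.7,0,0,0,0.068]]'|head -2; python3 -m jog '[[-1.7,0.7,0,0,0,0.05],[-0.7,0.4,0,0,0,0.026],[0,0,0,0,0,0],[0,0,0,0,0,0],[0,0,0,0,0,0]]'
python3 -c "
from fit import *
st()
plan([591.1,60.8,120],-10.8,7)"
```

```text
time_s: 22.65
eef_pos: [549.8, 208.7, 265.3]
time_s: 23.28
eef_pos: [580.6, 84.4, 267.3]
time_s: 23.9
eef_pos: [588.4, 62.0, 267.8]
tool_rot: [[0.188, 0.982, 0.0], [0.982, -0.188, 0.0], [0.0, 0.0, -1.0]]
wrist_force: [-0.1, -0.2, -4.2]
finger_gap: 10.8
t 23.9 p [588.4  62.  267.8] psi -10.82 tilt 0.01 F [-0.1 -0.2 -4.2] gap 10.809227219597213 q [ 0.1 -0.1  1.6  0.   1.6  0.2]
[[0.0,0.02,1.12,0.0,0.0,0.0],[-0.01,0.04,2.09,0.0,0.0,0.0],[-0.02,0.06,2.79,0.0,0.0,0.0],[-0.01,0.05,2.79,0.0,0.0,0.0],[-0.01,0.06,2.79,0.0,0.0,0.0]]
[[-0.01,0.04,2.09,0.0,0.0,0.0],[-0.01,0.02,1.11,0.0,0.0,0.0]]
max [0.  0.1 2.8 0.  0.  0. ]
```

```bash
python3 -m jog '[[0,0.05,1.1,0,0,0],[0,0.05,2.1,0,0,0],[-0.05,0.05,2.8,0,0,0],[0,0.05,2.8,0,0,0],[0,0.05,2.8,0,0,0]]'|head -2; python3 -m jog '[[0,0.05,2,0,0,0],[0,0,1.1,0,0,0],[0,0,0,0,0,0],[0,0,0,0,0,0],[0,0,0,0,0,0]]'
python3 -c "
from fit import *
st();shot('wrist','w10.png');shot('scene','s10.png')
b=cv2.imread('pics/s10.png'); cv2.imwrite('pics/s10b.png',cv2.resize(b[140:260,260:440],(720,480),interpolation=cv2.INTER_CUBIC))
plan([591.1,60.8,120],-10.8,2)"
```

```text
time_s: 24.52
eef_pos: [590.3, 60.4, 149.1]
time_s: 25.15
eef_pos: [591.7, 60.3, 121.8]
tool_rot: [[0.189, 0.982, 0.001], [0.982, -0.189, 0.0], [0.0, 0.001, -1.0]]
wrist_force: [-0.1, -0.9, -4.3]
finger_gap: 10.9
t 25.15 p [591.7  60.3 121.8] psi -10.89 tilt 0.08 F [-0.1 -0.9 -4.3] gap 10.907560531009388 q [ 0.1 -0.   1.8  0.   1.4  0.2]
[[0.02,-0.03,0.07,0.0,0.0,-0.001],[0.02,-0.02,0.07,0.001,0.0,-0.001]]
max [0.  0.  0.1 0.  0.  0. ]
```

View pics/w10.png

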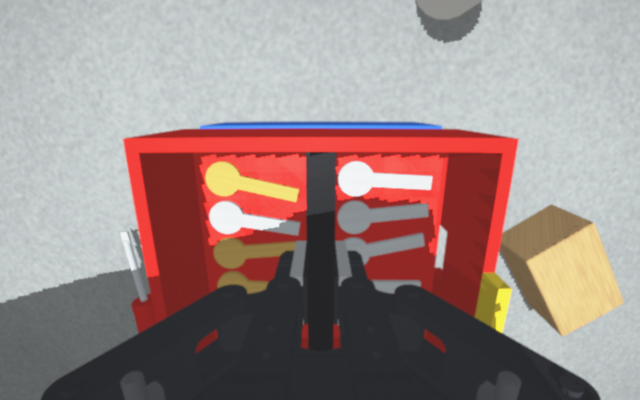

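View pics/s10b.png

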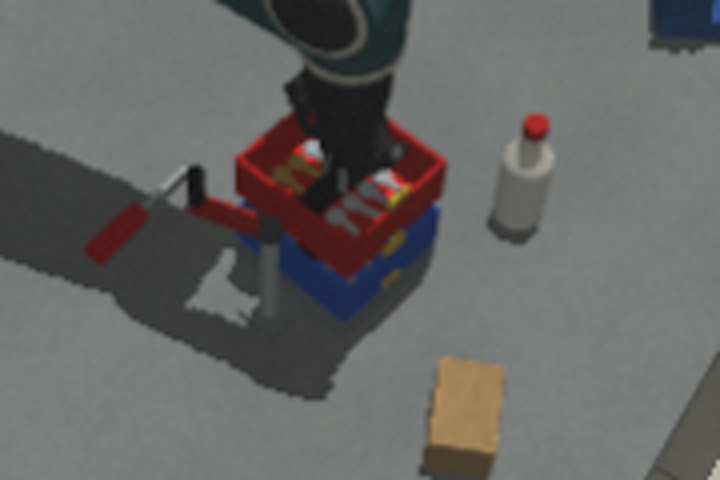

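```bash
python3 -m jog '[[0.05,-0.05,0.4,0,0,0],[0,0,0.4,0,0,0],[0,0,0.2,0,0,0],[0,0,0.2,0,0,0]]'|sed -n '2p;4p'; python3 -m jog '[[0,0,0.2,0,0,0],[0,0,0.2,0,0,0]]'|sed -n '2p;4p'; python3 -m jog '[[0,0,0.2,0,0,0],[0,0,0.1,0,0,0]]'|sed -n '2p;4p'
```

```text
eef_pos: [590.9, 60.9, 108.6]
wrist_force: [0.2, -0.8, -3.7]
eef_pos: [591.0, 60.9, 104.7]
wrist_force: [-0.6, 1.6, -4.4]
eef_pos: [590.9, 60.9, 101.7]
wrist_force: [-0.0, 0.2, -4.3]
```

```bash
python3 -m jog '[[0,0,0.1,0,0,0],[0,0,0.1,0,0,0]]'|sed -n '2p;4p'; python3 -m jog '[[0,0,0.05,0,0,0],[0,0,0,0,0,0]]'|sed -n '2p;4p'
```

```text
eef_pos: [591.0, 60.9, 100.5]
wrist_force: [-7.1, -0.9, 10.8]
eef_pos: [591.0, 60.9, 100.5]
wrist_force: [-7.5, -1.0, 8.5]
```

```bash
python3 -m jog '[[0,0,0,0,0,0],[0,0,0,0,0,0],[0,0,0,0,0,0]]' 4.5|sed -n '2p;4p';python3 -m jog '[[0,0,-1.5,0,0,0],[0,0,-3,0,0,0],[0,0,-4.5,0,0,0],[0,0,-5,0,0,0],[-2,0,-5,0,0,0]]'|sed -n '2p;4p'; python3 -m jog '[[-2.5,0,-3.5,0,0,0],[-2.5,0,-2.5,0,0,0],[-2,0,-1.2,0,0,0],[0,0,0,0,0,0],[0,0,0,0,0,0]]'|head -2;  python3 -m jog '[[0,0,0,0,0,0],[0,0,0,0,0,0]]'|head -2
python3 - <<'E'
from fit import *
st();d=shot('wrist','w11.png');save('w11.json',d,status.observe()); crop(cv2.imread('pics/w11.png'),'w11c.png',240,15,410,165,4)
for l in ['latch_pivot','latch_peg']:
    for r in viewer.pinpoint(l,'wrist'): print(l,round(r['score'],2),w(d,r['centre']),proj(d,w(d,r['centre']))[0])
E
```

```text
eef_pos: [591.0, 60.9, 99.3]
wrist_force: [-0.1, -0.2, 0.0]
eef_pos: [586.9, 41.7, 292.1]
wrist_force: [0.1, -0.1, 0.1]
time_s: 28.38
eef_pos: [573.9, -27.2, 360.3]
time_s: 28.62
eef_pos: [574.0, -27.0, 360.7]
t 28.62 p [574.  -27.  360.7] psi -10.85 tilt 0.05 F [ 0.  -0.1 -0.9] gap 44.68855156890645 q [-0.1 -0.1  1.5  0.   1.8  0.1]
latch_pivot 0.62 [572.5 -31.5 151.3] [321.2 178.2]
latch_peg 0.61 [504.3 -44.5 194.2] [259.9 210.8]
```

View pics/w11c.png

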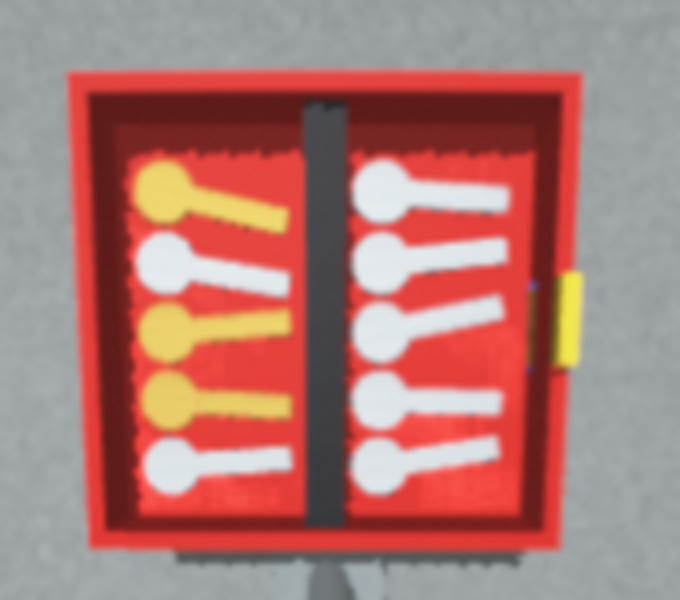

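View pics/w11.png

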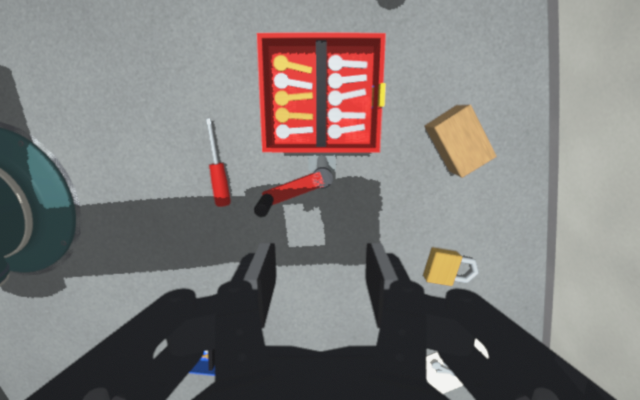

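```bash
python3 - <<'E'
from fit import *
d=load('w11.json')
c=lambda x,y:cu(x,y,240,15,4)
pts=[((70,65,60),c(582,73)),((-70,65,60),c(68,73)),((-70,-65,60),c(90,549)),((70,-65,60),c(559,549)),
((65,60,60),c(562,94)),((-65,60,60),c(87,94)),((-65,-60,60),c(107,530)),((65,-60,60),c(544,530))]
for z in (68,74,80,86):
    x,r=fitpose(d,pts,[590,57,-11],z); print(z,x,(r**2).sum())
img=cv2.imread('pics/w11.png'); crop(img,'w11p.png',235,140,355,230,6)
piv=np.array([573.5,-32.3,148]); a=np.deg2rad(191.1)
print(proj(d,[piv,[505,-45.5,192],[505,-45.5,148]]))
plan([504.8,-45.5,240],101.1,12)
E
```

```text
68 [589.5  60.5 -10.8] 7.565863939903231
74 [589.5  60.1 -10.8] 1.8151656257769675
80 [589.4  59.6 -10.8] 24.451860874421065
86 [589.3  59.2 -10.8] 78.30551530176237
[[322.2 178.1]
 [261.2 210.9]
 [268.  199.2]]
[[-0.12,-0.25,0.47,0.0,0.0,-0.076],[-0.19,-0.49,0.88,0.0,0.0,-0.142],[-0.16,-0.67,1.18,0.0,0.0,-0.19],[-0.03,-0.7,1.18,0.0,0.0,-0.19],[0.11,-0.68,1.17,0.0,0.0,-0.189]]
[[0.23,-0.66,1.18,0.0,0.0,-0.19],[0.35,-0.6,1.17,0.0,0.0,-0.19],[0.45,-0.52,1.18,0.0,0.0,-0.19],[0.55,-0.43,1.18,0.0,0.0,-0.189],[0.62,-0.31,1.17,0.0,0.0,-0.19]]
[[0.5,-0.15,0.89,0.0,0.0,-0.142],[0.28,-0.04,0.47,0.0,0.0,-0.076]]
max [0.6 0.7 1.2 0.  0.  0.2]
```

View pics/w11p.png

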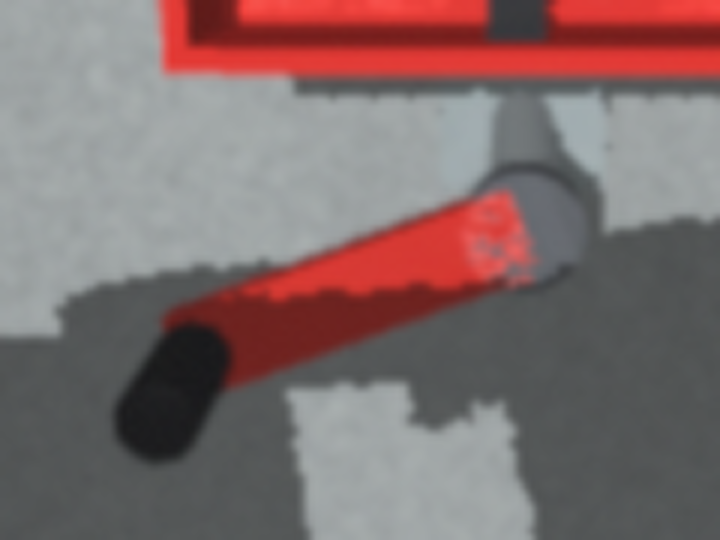

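```bash
python3 -m jog '[[-0.1,-0.3,0.5,0,0,-0.076],[-0.2,-0.5,0.9,0,0,-0.142],[-0.2,-0.7,1.2,0,0,-0.185],[0,-0.7,1.2,0,0,-0.185],[0.1,-0.7,1.2,0,0,-0.185]]'|sed -n '2p'; python3 -m jog '[[0.2,-0.7,1.2,0,0,-0.185],[0.3,-0.6,1.2,0,0,-0.185],[0.4,-0.5,1.2,0,0,-0.185],[0.5,-0.4,1.2,0,0,-0.185],[0.6,-0.3,1.2,0,0,-0.185]]'|sed -n '2p';python3 -m jog '[[0.5,-0.2,0.9,0,0,-0.16],[0.3,0,0.5,0,0,-0.09],[0,0,0,0,0,0],[0,0,0,0,0,0]]'|sed -n '2p'
python3 - <<'E'
from fit import *
st();d=shot('wrist','w12.png');save('w12.json',d,status.observe())
print(proj(d,[[505.2,-44.6,192],[573.7,-32.2,148]]))
plan([505.2,-44.6,165],100.3,5)
E
```

```text
eef_pos: [544.8, -34.7, 310.9]
eef_pos: [512.5, -43.7, 250.9]
eef_pos: [504.8, -45.6, 237.6]
t 30.52 p [504.8 -45.6 237.6] psi 100.6 tilt 0.02 F [-0.5 -0.8  0.4] gap 45.03475159645577 q [-0.1 -0.3  1.8  0.   1.6 -1.9]
[[320.  226.7]
 [319.5 284. ]]
[[-0.01,0.01,1.04,0.0,0.0,0.001],[-0.01,0.03,1.73,0.0,0.0,0.001],[-0.01,0.02,1.73,0.0,0.0,0.002],[-0.02,0.02,1.73,0.0,0.0,0.001],[0.0,0.02,1.03,0.0,0.0,0.001]]
max [0.  0.  1.7 0.  0.  0. ]
```

View pics/w12.png

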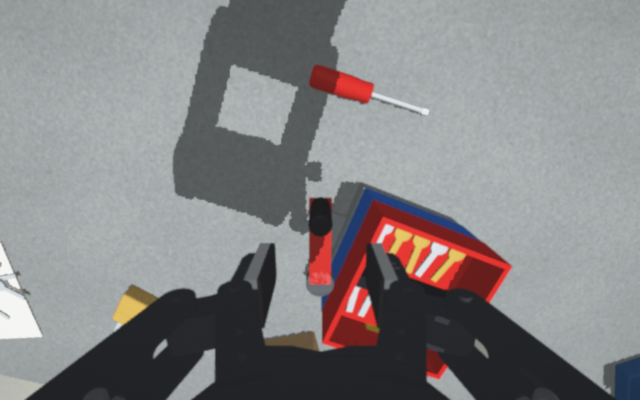

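```bash
python3 -m jog '[[0,0,1,0,0,0],[0,0,1.7,0,0,0],[0,0.05,1.7,0,0,0],[0,0.05,1.7,0,0,0],[0,0,1,0,0,0]]'|sed -n '2p;4p'; python3 -m jog '[[0,0,0,0,0,0],[0,0,0,0,0,0],[0,0,0,0,0,0]]' 0 20
python3 -c "
from h import *
st()"
```

```text
eef_pos: [504.1, -44.6, 164.7]
wrist_force: [-0.6, 1.1, 0.3]
time_s: 31.58
eef_pos: [504.6, -44.7, 166.7]
tool_rot: [[-0.983, -0.186, 0.001], [-0.186, 0.983, -0.0], [-0.001, -0.0, -1.0]]
wrist_force: [-0.5, -0.3, -0.7]
finger_gap: 15.3
t 31.57 p [504.6 -44.7 166.7] psi 100.72 tilt 0.03 F [-0.5 -0.3 -0.7] gap 15.294560739475418 q [-0.1 -0.2  1.9 -0.   1.5 -1.9]
```

```bash
python3 -m jog '[[0,0.5,0,0,0,0.07],[-0.07,0.98,0,0,0,0.14],[-0.07,0.98,0,0,0,0.14],[-0.07,0.98,0,0,0,0.14]]'
python3 -m jog '[[-0.07,0.98,0,0,0,0.14],[-0.07,0.98,0,0,0,0.14],[-0.07,0.98,0,0,0,0.14],[-0.07,0.98,0,0,0,0.14]]'
python3 -c "
from h import *
st();p=status.observe()['eef_pos'][:2]-[573.7,-32.2];print(np.hypot(*p),np.degrees(np.arctan2(p[1],p[0]))-79.2)
shot('wrist','w13.png')"
```

```text
time_s: 32.08
eef_pos: [507.3, -10.6, 166.8]
tool_rot: [[-0.953, 0.303, 0.003], [0.303, 0.953, -0.001], [-0.003, 0.0, -1.0]]
wrist_force: [14.2, -5.3, -8.0]
finger_gap: 14.9
time_s: 32.58
eef_pos: [528.7, 21.1, 166.7]
tool_rot: [[-0.646, 0.763, 0.002], [0.763, 0.646, -0.002], [-0.003, 0.0, -1.0]]
wrist_force: [9.8, -12.4, -5.9]
finger_gap: 15.2
t 32.58 p [528.7  21.1 166.7] psi 40.28 tilt 0.18 F [  9.8 -12.4  -5.9] gap 15.214505744214307 q [-0.  -0.2  1.8 -0.   1.5 -0.7]
69.76052914021555 50.9992664483586
```

View pics/w13.png

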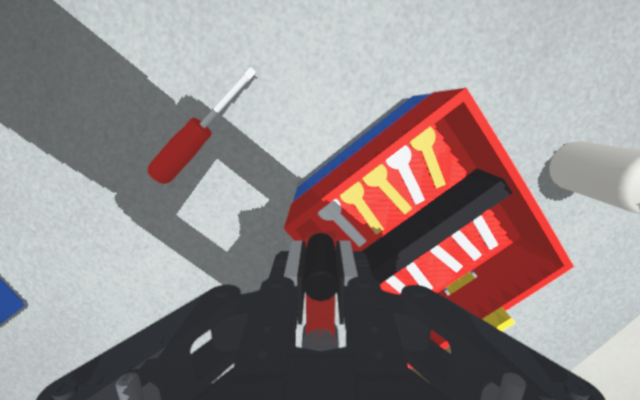

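```bash
python3 -m jog '[[-0.1,0.98,0,0,0,0.14],[-0.1,0.98,0,0,0,0.14],[-0.07,0.98,0,0,0,0.14],[-0.07,0.98,0,0,0,0.14]]'
python3 -m jog '[[-0.07,0.98,0,0,0,0.14],[-0.07,0.9,0,0,0,0.13]]'
python3 -c "
from h import *
st();p=status.observe()['eef_pos'][:2]-[573.7,-32.2];print(np.hypot(*p),np.degrees(np.arctan2(p[1],p[0]))-79.2)"
```

```text
time_s: 33.12
eef_pos: [564.0, 36.9, 166.7]
tool_rot: [[-0.143, 0.99, 0.001], [0.99, 0.143, -0.001], [-0.001, 0.001, -1.0]]
wrist_force: [2.2, -8.5, -1.6]
finger_gap: 15.3
time_s: 33.38
eef_pos: [582.8, 37.1, 166.7]
tool_rot: [[0.126, 0.992, 0.001], [0.992, -0.126, -0.001], [-0.001, 0.001, -1.0]]
wrist_force: [0.7, -4.2, -1.0]
finger_gap: 15.3
t 33.38 p [582.8  37.1 166.7] psi -7.24 tilt 0.06 F [ 0.7 -4.2 -1. ] gap 15.262420376682309 q [ 0.  -0.1  1.7 -0.   1.5  0.1]
69.91196235796586 3.345193785626549
```

```bash
python3 -m jog '[[0,0.2,0,0,0,0.03],[0,0.2,0,0,0,0.03]]'|sed -n '2p;4p'; python3 -m jog '[[0,0.1,0,0,0,0],[0,0,0,0,0,0]]'|sed -n '2p;4p'; python3 -m jog '[[0,0.1,0,0,0,0],[0,0,0,0,0,0]]'|sed -n '2p;4p'
```

```text
eef_pos: [586.3, 36.6, 166.7]
wrist_force: [1.6, -4.8, 0.8]
eef_pos: [587.1, 36.5, 166.7]
wrist_force: [1.1, -4.9, 1.6]
eef_pos: [587.9, 36.4, 166.6]
wrist_force: [-0.1, -4.4, 1.4]
```

```bash
for i in 1; do python3 -m jog '[[0,0.1,0,0,0,0],[0,0.1,0,0,0,0]]'|sed -n '2p;4p'; done; python3 -m jog '[[0,0.1,0,0,0,0],[0,0,0,0,0,0]]'|sed -n '2p;4p'
```

```text
eef_pos: [588.4, 36.3, 166.5]
wrist_force: [-23.3, -1.3, 9.1]
eef_pos: [588.5, 36.3, 166.4]
wrist_force: [-27.5, -1.4, 10.7]
```

```bash
python3 -m jog '[[0,0,0,0,0,0],[0,0,0,0,0,0],[0,0,0,0,0,0]]' 4.5|sed -n '2p;4p;5p'; python3 -m jog '[[0,0,-1.5,0,0,0],[0,0,-3,0,0,0],[0,0,-4.5,0,0,0],[0,0,-5,0,0,0],[-2,0,-4,0,0,0]]'|sed -n '2p;4p'; python3 -m jog '[[-2.5,0,-2,0,0,0],[-2.5,0,-1,0,0,0],[-2,0,0,0,0,0],[0,0,0,0,0,0],[0,0,0,0,0,0]]'|head -2
python3 - <<'E'
from fit import *
st();d=shot('wrist','w14.png'); save('w14.json',d,status.observe()); s=shot('scene','s14.png');shot('top','t14.png')
for n,e in (('wrist',d),('scene',s)):
  for l in ['latch_pivot','latch_peg','tray_red','tray_red_key']:
    viewer
    for r in viewer.pinpoint(l,n): print(n,l,round(r['score'],2),w(e,r['centre']),proj(e,w(e,r['centre']))[0])
b=cv2.imread('pics/s14.png'); cv2.imwrite('pics/s14b.png',cv2.resize(b[130:290,240:460],(792,576),interpolation=cv2.INTER_CUBIC))
E
```

```text
eef_pos: [591.1, 36.2, 166.4]
wrist_force: [0.6, -0.4, 0.2]
finger_gap: 44.9
eef_pos: [587.3, 16.9, 349.6]
wrist_force: [0.6, 1.2, -0.9]
time_s: 36.25
eef_pos: [574.7, -52.2, 375.9]
t 36.25 p [574.7 -52.2 375.9] psi -10.43 tilt 0.04 F [-0.3  0.9  0.2] gap 44.959048680811186 q [-0.1 -0.1  1.4  0.   1.8  0.1]
wrist latch_peg 0.68 [587.5  36.6 193.2] [318.4  91.6]
wrist tray_red 0.61 [591.4  63.8  74.6] [318.3  74.8]
wrist tray_red_key 0.61 [653.4  44.9 148.3] [375.2  75.2]
scene latch_pivot 0.68 [580.  -31.1 145.2] [328.7 197.1]
scene latch_pivot 0.63 [404.3 -11.1   0.6] [293.7 194.7]
scene latch_peg 0.49 [588.4  33.3 191.1] [340.9 177.9]
scene tray_red 0.59 [588.2  57.6  72.1] [343.2 193. ]
scene tray_red_key 0.74 [655.6  46.3  93.2] [357.6 200. ]
scene tray_red_key 0.67 [659.3  46.6 145. ] [359.5 192.1]
```

View pics/w14.png

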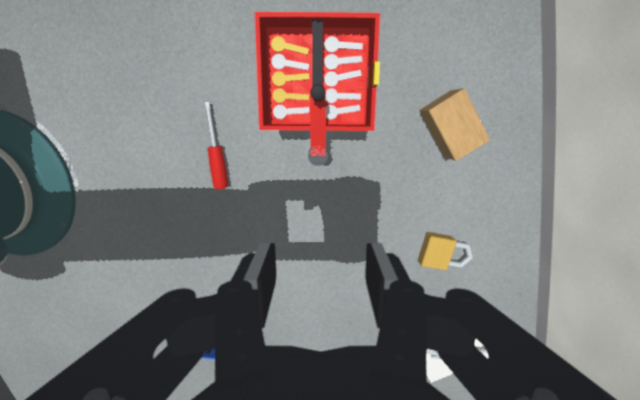

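View pics/s14b.png

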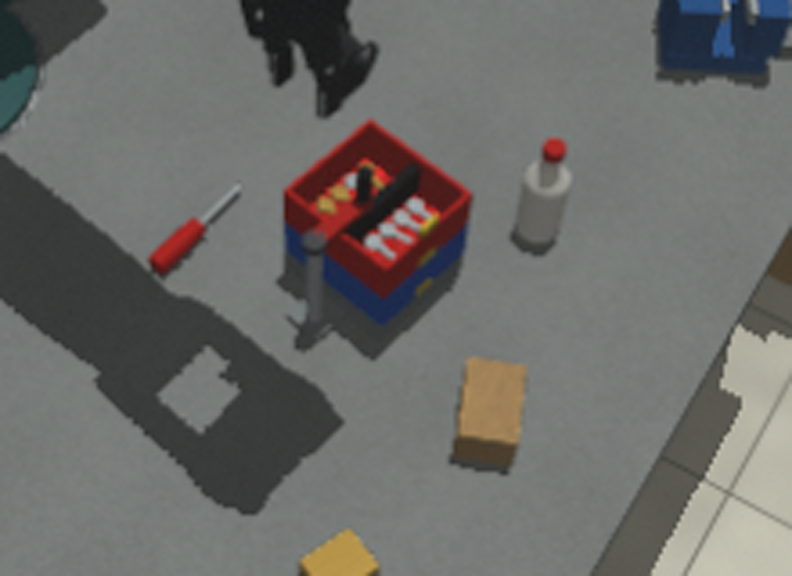

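The pictures show the stack closed: three yellow keys in line in the scene view, and the latch arm straight in along the dock's +y with its peg at (318,92). The bystanders are where they were, so I'll hand in.

```bash
python3 -c "
from h import *
env.job_done(); st()"
```

```text
the job is handed in; nothing more can be done
the job is handed in; nothing more can be done
```

I stacked the large blue tray on the dock and the red tray on top of it, both turned to the dock's key direction. I then pinched the latch peg and swung the arm in until it met its hard stop. I handed the job in at about 36 s of the allowed 72 s; no verdict is reported.

**Checks that agreed:**
- **Seating:** Fits of the tray rims in the wrist pictures match the fully home heights best, blue at z = 22 mm and red at z = 74 mm. Each tray made contact at the expected height when lowered.
- **Keys:** The wrist crops show the key of the item below in each tray's notch, and the last scene picture shows all three keys in line.
- **Latch:** Pushing at the stop gave about 27 N at the fingers. After release the peg was measured at (587.5, 36.6), within about 1 mm of where it should be when fully in.
- **Bystanders:** The bottle, padlock, screwdriver and carton stand where they were, judged by eye in the pictures.

**Checks that disagreed or were off:**
- The blue tray's centre measures about 2 mm further towards +y than my dock estimate. That is within the 2.5 mm play, and part of it may be measurement error.
- Lowering the blue tray briefly gave about 40 N vertical and 25 N sideways at the wrist. I eased off before releasing it.
- I did not refit the tray heights after swinging the latch.

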